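# Putting the freshly oiled cedar back on the hall console

## Task

The cedar has just been oiled, so keep the gripper's fingers off the wood of the rings and balls: take the rod off its stand by its grip, thread it through all the cedar rings in the drying rack, lift them out on it and lay the rod back in both brackets of its stand, grip at the same end as before, with the rings hanging between the brackets. Using the dipper by its handle, tip all the cedar balls into the blush bowl where it stands under the low shelf, without bumping the shelf or shifting the bowl, and stand the empty dipper upright on its rattan mat again. Leave the sunglasses cases, the glass dome and the keys alone.

Things in the scene. Friction and masses are not known exactly. Their poses are not given: they have to be found in the camera images.
- rod: Wooden rod, 60 g, starts in the stand's brackets. Origin: centre of its grip, on the axis; +x runs to the tip. Along x (mm): round grip 22 thick, -25 to 22; neck 12 thick, 22 to 46; brass stop collar 28 thick, 46 to 52; shaft 12 thick, 52 to 174 (rings go at 52 to 150, the rest is the end neck); brass ball 22 thick at 182.
- stand: Fixed stand, marble foot 170 x 80 x 12 mm; origin: centre of its underside. Brass posts at x = -64 and +64 mm end in open V brackets (6 mm wire at 45 degrees, bottom 85 mm up, tops 106 mm up, 36 mm wide). The rod lies along +x, grip at the -x end, necks in the V's, its axis 98 mm up and its origin at stand x = -98 mm.
- rack: Fixed drying rack: board 114 (x) x 74 x 8 mm, low rails, five pairs of pegs (at x = -48, -24, 0, 24, 48, y = +-26 mm; tops 38 mm above the table; 44 mm free between the rows). Origin: centre of its underside. Rings stand on edge between pegs at x = -36, -12, 12, 36, hole axes along x, centres 43 mm up; some places may be empty.
- bowl: Loose blush ceramic bowl standing under the low shelf, nearer its front edge: rim 150 mm across, 55 mm high, wall 4 mm, 0.5 kg. Origin: centre of its underside.
- shelf: Fixed low shelf: board 150 mm deep (x), 340 mm wide (y), underside 200 mm and top 218 mm above the table, on two end panels 12 mm thick at y = -164 and +164 mm. Open at the front (-x, towards the robot) and at the back. Origin: on the table, under the board's centre.
- dipper: White flared cup holding the balls: base 76 mm, rim 116 mm across, 42 mm high, wall 3, floor 4 mm; wall leans out 25 degrees (balls roll out once tipped past about 70 degrees). Level round wooden handle 16 mm thick, from x = -52 to -178 mm, axis 30 mm above the cup's underside. Origin: centre of the cup's underside; z out of the mouth. 140 g empty.
- mat: Fixed round woven rattan mat, 190 mm across, 4 mm thick; the dipper's place. Origin: centre of its underside.
- case_lower: Lower of two stacked hard sunglasses cases on top of the shelf, 65 x 160 x 42 mm. Origin: centre of its underside. To be left alone.
- case_upper: Upper sunglasses case, same size. To be left alone.
- dome: Small glass dome on a wooden foot on top of the shelf, 90 mm across, 104 mm high. Origin: centre of its underside. To be left alone.
- keyring: Steel keyring with three keys lying on the table, about 90 mm long, 5 mm high. Origin: centre of the ring. To be left alone.
- ball1: Oiled cedar ball, 32 mm in diameter, 12 g; origin at its centre. In the dipper at the start, or absent.
- ball2: Oiled cedar ball, 32 mm in diameter, 12 g; origin at its centre. In the dipper at the start, or absent.
- ball3: Oiled cedar ball, 32 mm in diameter, 12 g; origin at its centre. In the dipper at the start, or absent.
- ball4: Oiled cedar ball, 32 mm in diameter, 12 g; origin at its centre. In the dipper at the start, or absent.
- ring1: Oiled cedar ring, 70 mm outside, 40 mm hole, 12 mm thick, 22 g; origin at its centre, hole axis along its x. On edge in the rack at the start, or absent.
- ring2: Oiled cedar ring, 70 mm outside, 40 mm hole, 12 mm thick, 22 g; origin at its centre, hole axis along its x. On edge in the rack at the start, or absent.
- ring3: Oiled cedar ring, 70 mm outside, 40 mm hole, 12 mm thick, 22 g; origin at its centre, hole axis along its x. On edge in the rack at the start, or absent.
- ring4: Oiled cedar ring, 70 mm outside, 40 mm hole, 12 mm thick, 22 g; origin at its centre, hole axis along its x. On edge in the rack at the start, or absent.
Mind the look-alikes: they are no part of the job. Leave any pink or yellow look-alike of the ring2 alone. Several things look just like the dipper: the one meant starts farthest from the robot's base.

How it is judged:
By the outcome, as a careful person would: the job done as asked, in the order asked, and still so for the second after the job is handed in, with the robot touching nothing.
Of ring1, ring2, ring3, ring4 only 2 to 4 are there at a start; the rules pass over those that are not, and their reading is None.
Of ball1, ball2, ball3, ball4 only 2 to 4 are there at a start; the rules pass over those that are not, and their reading is None.
At some moment in a run one of dipper may be knocked a few centimetres aside while the robot is not near it.
It also fails if it takes over 192 s, if anything falls off the work surface, if the arm or the gripper's body presses on something with over 40 N, if the wrist force passes 120 N, or if a joint passes its speed limit or range.

## Robot

A 7-joint arm with a two-finger parallel gripper is mounted at the origin on the work surface. World frame = base frame: x ahead of the robot, y to its left, z up, the work surface at z = 0. Lengths are in m, angles in rad, forces in N, time in s.
With the tool pointing down it reaches from about 0.425 to 0.925 m from the base axis. Payload 6.8 kg.
Tool frame: the origin (TCP) lies at the very end of the fingers, on their centre line; the grasp point (between the pads) lies 19 mm behind it; z points along the fingers, y is the line along which they close (so a half turn about z gives the same grasp; the last joint's range is limited). The gripper opens to 85 mm and grips with 20 to 120 N. Pads are 22 mm wide; open, the fingers measure 114 mm over their backs; the gripper's body (76 mm by 85 mm) begins 54 mm behind the grasp point. The pads swing forward as they close: fully open they stand 13 mm farther back than shut.
Start: joints at [1.009, 0.477, 0.022, 1.555, -0.011, 1.109, -0.083], TCP at [0.296, -0.607, 0.231] pointing down, gripper open.
Joint ranges: [-2.96, 2.96], [-0.34, 2.1], [-1.41, 1.46], [0.24, 2.44], [-1.37, 4.51], [0.17, 1.92], [-2.96, 2.96]. Speed limits (rad/s): [2.39, 2.39, 3.14, 3.14, 3.14, 3.14, 3.14].

## Interface

Orientations are given as a rotation vector (axis times angle).
In Python, from bench import get_obs, grab_frame, hand_in gives the robot as it stands.
- The arm moves only by the tool drive_tool, never from a script. Its argument "rows" is a list of rows, each an object with "offset": the shift along the tool's x, y, z as a fraction of full scale, a list of three; "rotation": the turn, a rotation vector about the tool's x, y, z as a fraction of full scale, a list of three; "claw": the opening, from 0 (shut) to 1 (fully open). In form: [{"offset": [tx, ty, tz], "rotation": [wx, wy, wz], "claw": claw}, ...]. A call has 1 to 20 rows; each row is the pose to reach, as a shift and turn from the pose commanded when the call began, along the tool's axes at that moment; what a row does not reach only later rows make up. Full scale, the value 1, is 0.15 m for a shift and 2 rad for a turn. A row lasts 1/12 s, in which the tool goes at most 41.7 mm and 7.16 degrees, less where a joint would pass 70% of its speed; a pose out of reach is approached as far as the arm can. A call with a number of a shift or a turn outside -1 to 1 is refused whole. A call with a gripper value outside its range is refused whole. The fingers move at their own pace and stop on an object; "force" is the grip in N (left out, the last holds). Time passes only in rows, so rows that repeat a pose let the fingers close. It gives the time, the measured TCP pose, the force, the opening and the grip force at its end, in the units of the state.
- get_obs(): the state, without advancing time (a new reading comes with each control period).
- grab_frame(name): name is "side" or "top"; returns a dict with "frame" (480x640x3 uint8, red, green, blue), "z_map" (480x640 float32, m along the optical axis (not along the pixel's ray), 0 where there is no reading), "vfov" (degrees; the focal length in pixels is half the picture's height over the tangent of half this angle, whatever the lens; pixels are square), "cx", "cy" (the principal point, pixels), "R" (3x3) and "t" (3): a world point X has camera coordinates R X + t. Camera axes: x right, y down, z forward; pixel columns grow to the right and rows downward; lengths in m; the calibration is good to about 2 mm. A picture is of the moment at which its call begins.
- hand_in(): hands the job in; it is judged then, once.
The state is a dict: "clock": time; "joints": joint angles; "qvel": joint speeds; "tau": joint torques, N m; "tcp_pos": TCP position; "orientation": TCP orientation; "contact_force": force on the tool from outside, world axes, zero at the start; "moment": the same for the moment, N m; "grip_width": finger opening in m; "gripper_force": force on a finger pad.
Only numpy, scipy, OpenCV 4.12 (cv2) and the standard library are available. Lean on these libraries where they do the work, as an engineer would, in place of code of your own. Each camera call takes 0.05 s, during which the arm holds its last target. There are 200 camera calls.

## Working session

There is one attempt and no reset: what is moved stays moved. The work goes in short steps, Python scripts to look and compute and a tool call to move; the robot and the scene stay as the last step left them, time stands still between calls to the robot, and variables do not carry over. Pictures are saved under pics/ and viewed, at most 14 in all, crops included, and the job is handed in when it is done.

Besides the shell and the picture viewer there is one more tool, called after "Call:" as name(argument=value, ...) on one line, values as JSON. drive_tool: Moves the arm, as the interface text tells. Its arguments: {"type":"object","properties":{"rows":{"type":"array","items":{"type":"object","properties":{"offset":{"type":"array","items":{"type":"number"}},"rotation":{"type":"array","items":{"type":"number"}},"claw":{"type":"number"}}}},"force":{"type":"number"}},"required":["rows"]}

```bash
mkdir -p pics; cat > h.py <<'E'
import numpy as np,cv2,sys,pickle
from scipy.spatial.transform import Rotation as Ro
from bench import get_obs,grab_frame,hand_in
def f(n):
    d=grab_frame(n);pickle.dump(d,open(n+'.pkl','wb'));return d
def ld(n): return pickle.load(open(n+'.pkl','rb'))
def cloud(d):
    z=d['z_map'];fo=240/np.tan(np.radians(d['vfov'])/2)
    v,u=np.mgrid[:480,:640]
    c=np.stack([(u-d['cx'])/fo*z,(v-d['cy'])/fo*z,z],-1)
    P=(c-np.array(d['t']))@np.array(d['R']); P[z==0]=np.nan
    return P
def save(im,n): cv2.imwrite('pics/'+n+'.png',im[:,:,::-1])
E
python3 - <<'E'
from h import *
for n in('side','top'):
    d=f(n);save(d['frame'],n+'0');print(n,d['vfov'],d['cx'],d['cy'],np.round(d['R'],3).tolist(),d['t'])
o=get_obs();print(o)
E
```

```text
side 42.21689382442295 328.7886635172123 241.20876967618813 [[-0.983, -0.183, -0.017], [-0.082, 0.519, -0.851], [0.164, -0.835, -0.526]] [0.43555915 0.18895538 1.28301733]
top 49.37210260406899 321.55493276251184 230.35458656584407 [[-0.003, -1.0, -0.009], [-0.995, 0.004, -0.103], [0.103, 0.009, -0.995]] [0.04217121 0.47552518 1.46373223]
{'clock': 0.1, 'joints': array([ 1.00888456,  0.47772532,  0.0223546 ,  1.55634321, -0.01146953,
        1.1092894 , -0.08309617]), 'qvel': array([ 1.12522525e-03, -1.73188093e-03,  7.87099108e-05, -3.20017996e-03,
        4.70822801e-04,  4.32271330e-05,  1.22089699e-03]), 'tau': array([ 3.75245232e-03, -5.97771406e+01,  1.61351748e+00, -2.81958693e+01,
        1.28609154e-02,  5.03949312e-03, -1.60403897e-05]), 'tcp_pos': array([ 0.29566166, -0.60621714,  0.23042184]), 'orientation': array([-3.05954080e+00, -7.06436192e-01,  8.07770496e-04]), 'contact_force': array([ 0.03611492,  0.76975058, -0.592203  ]), 'moment': array([ 0.00498925, -0.06134064,  0.02736716]), 'gripper_force': 0.0, 'grip_width': 0.08513731747590457}
```

View pics/side0.png

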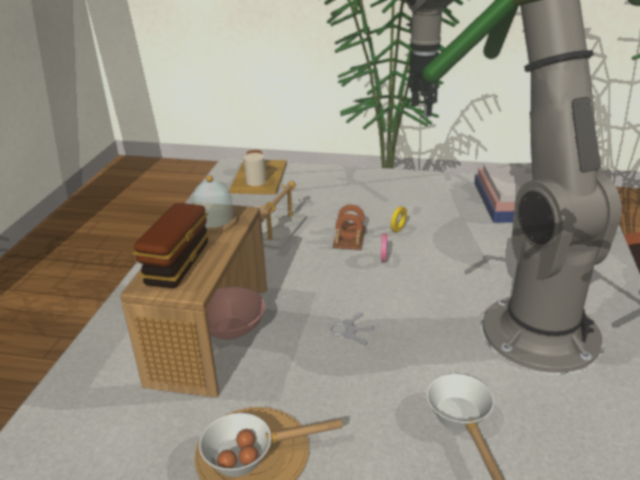

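View pics/top0.png

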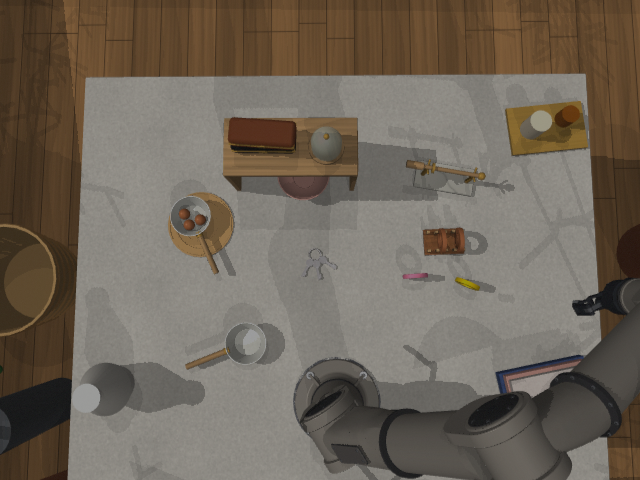

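Side view: the real dipper with 3 balls is on the mat at (237,447) and a decoy dipper is at (460,400). The rack is at (350,228), with pink (384,248) and yellow (398,219) look-alike rings beside it. The rod in its stand is at (280,205), the bowl at (235,312). In the top view the dipper is at (190,216) and the decoy at (246,343), so the dipper on the mat is the farther one. Next, close crops.

```bash
python3 - <<'E'
from h import *
s=ld('side');t=ld('top')
def cr(d,x0,y0,w,h,W,H): return cv2.resize(d['frame'][y0:y0+h,x0:x0+w],(W,H),interpolation=cv2.INTER_CUBIC)
a=cr(t,400,150,100,75,400,300);b=cr(t,410,215,80,60,400,300)
c=cr(s,310,190,100,75,400,300);e=cr(t,160,185,100,75,400,300)
save(np.vstack([np.hstack([a,b]),np.hstack([c,e])]),'crops')
P=cloud(t)
for n,pts in dict(rack=[(424,230),(424,254),(464,230),(464,254),(430,241),(445,241),(456,241)],rod=[(410,165),(420,166),(440,171),(460,174),(481,176)],foot=[(413,193),(475,195),(478,180)],dip=[(191,216),(205,240),(215,270),(171,216),(211,216),(191,196)],shelf=[(223,118),(357,118),(223,176),(357,176)],mat=[(169,224),(233,224)],bowl=[(303,185),(303,198),(280,182),(328,182)]).items():
    print(n,[ (p,np.round(P[p[1],p[0]],3).tolist()) for p in pts])
E
```

```text
rack [((424, 230), [0.477, -0.254, 0.011]), ((424, 254), [0.408, -0.254, 0.002]), ((464, 230), [0.478, -0.372, -0.003]), ((464, 254), [0.408, -0.368, 0.005]), ((430, 241), [0.445, -0.271, 0.009]), ((445, 241), [0.44, -0.298, 0.077]), ((456, 241), [0.444, -0.342, 0.022])]
rod [((410, 165), [0.645, -0.202, 0.107]), ((420, 166), [0.643, -0.229, 0.105]), ((440, 171), [0.63, -0.285, 0.096]), ((460, 174), [0.62, -0.338, 0.105]), ((481, 176), [nan, nan, nan])]
foot [((413, 193), [0.587, -0.226, 0.0]), ((475, 195), [0.58, -0.407, -0.003]), ((478, 180), [0.623, -0.416, 0.003])]
dip [((191, 216), [0.521, 0.418, 0.009]), ((205, 240), [0.451, 0.377, 0.006]), ((215, 270), [0.363, 0.338, 0.045]), ((171, 216), [0.516, 0.466, 0.044]), ((211, 216), [0.521, 0.361, 0.004]), ((191, 196), [0.573, 0.411, 0.044])]
shelf [((223, 118), [0.817, 0.333, -0.005]), ((357, 118), [0.812, -0.065, 0.003]), ((223, 176), [0.64, 0.33, -0.002]), ((357, 176), [0.596, -0.052, 0.199])]
mat [((169, 224), [0.498, 0.483, 0.005]), ((233, 224), [0.498, 0.298, 0.001])]
bowl [((303, 185), [0.611, 0.094, 0.003]), ((303, 198), [0.566, 0.092, 0.045]), ((280, 182), [0.612, 0.158, 0.046]), ((328, 182), [0.621, 0.021, -0.005])]
```

View pics/crops.png

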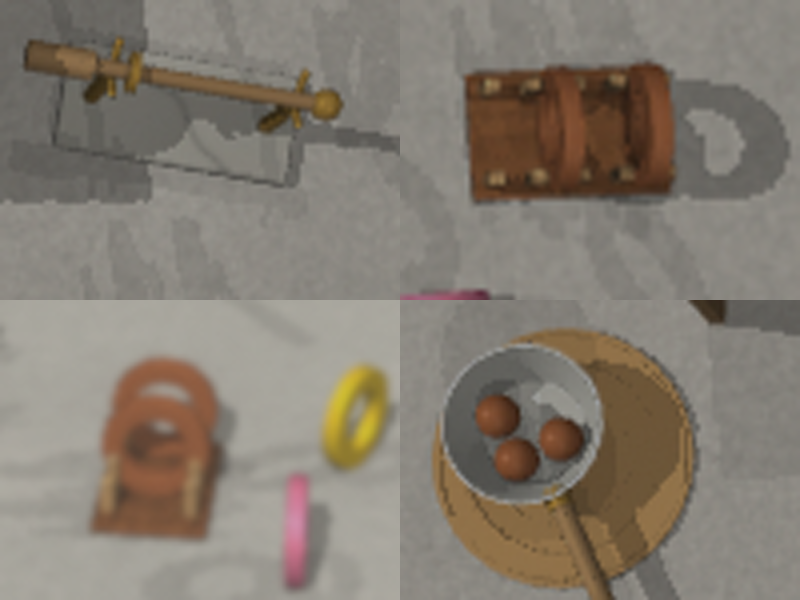

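Top crop: two cedar rings stand in the rack at about (443,241) and (461,241), with two places empty. The rod's grip is at about (412,164) and its ball at (482,176). The dipper on the mat holds three balls. Now I'll fit the poses.

```bash
cat >> h.py <<'E'
def plan(pos,R,o=None):
    """fractions for drive_tool to reach TCP pos, matrix R"""
    o=o or get_obs();R0=Ro.from_rotvec(o['orientation'])
    return np.round(R0.inv().apply(np.array(pos)-o['tcp_pos'])/.15,3).tolist(),np.round((R0.inv()*Ro.from_matrix(R)).as_rotvec()/2,3).tolist()
def down(yaw):
    """tool down; closing line y perpendicular to yaw dir; tool x along yaw"""
    x=np.array([np.cos(yaw),np.sin(yaw),0]);z=np.array([0,0,-1.]);return np.stack([x,np.cross(z,x),z],1)
def line(Q):
    m=Q.mean(0);u,s,v=np.linalg.svd(Q-m);return m,v[0]
E
cat > meas.py <<'E'
from h import *
d=ld('top');P=cloud(d);s=ld('side');S=cloud(s);f=d['frame'].astype(int)
def box(P,a,b): return np.nan_to_num(((P>np.array(a))&(P<np.array(b))).all(-1),nan=0).astype(bool)
R=P[box(P,(.58,-.42,.088),(.68,-.17,.125))]
m,v=line(R[:,:2]);print('rod',m,v,np.degrees(np.arctan2(v[1],v[0])))
k=(R[:,:2]-m)@v;print(' ext',m+v*k.min(),m+v*k.max(),np.percentile(R[:,2],[5,50,95]))
for n,C in(('top',P),('side',S)):
    r=C[box(C,(.38,-.40,.050),(.5,-.24,.09))]
    print('rings',n,len(r));h=np.histogram(r[:,1],bins=np.arange(-.4,-.239,.005));print(h[0].tolist())
    for lo,hi in((-.385,-.33),(-.325,-.275)):
        q=r[(r[:,1]>lo)&(r[:,1]<hi)]
        if len(q): print('  ',q.mean(0),q.min(0),q.max(0))
    sh=C[box(C,(.5,-.15,.205),(.9,.35,.235))];print('shelf',n,sh.min(0) if len(sh) else 0,sh.max(0) if len(sh) else 0)
    rc=cv2.minAreaRect(sh[:,:2].astype(np.float32)*1000);print(rc)
    dr=C[box(C,(.42,.33,.036),(.62,.50,.055))];
    c=cv2.minEnclosingCircle(dr[:,:2].astype(np.float32));print('dipper rim',c)
    bw=C[box(C,(.53,-.0,.045),(.72,.2,.065))];print('bowl',len(bw),bw.min(0),bw.max(0))
    A=np.c_[2*bw[:,:2],np.ones(len(bw))];b=(bw[:,:2]**2).sum(1);x=np.linalg.lstsq(A,b,rcond=None)[0];print(x[:2],np.sqrt(x[2]+x[0]**2+x[1]**2))
# rack board: brown mask
hsv=cv2.cvtColor(d['frame'],cv2.COLOR_RGB2HSV)
mk=(hsv[...,1]>90)&box(P,(.39,-.40,.004),(.49,-.24,.015));mk2=cv2.minAreaRect(P[mk][:,:2].astype(np.float32)*1000);print('rack',mk2)
hd=(hsv[...,1]>90)&box(P,(.34,.31,.03),(.46,.39,.06));q=P[hd];m,v=line(q[:,:2]);k=(q[:,:2]-m)@v;print('handle',m,v,m+v*k.min(),m+v*k.max())
E
python3 meas.py
```

```text
rod [ 0.63338842 -0.29170165] [0.17255703 0.98499953] 80.0634761230467
 ext [ 0.61329788 -0.40638358] [ 0.65086507 -0.19194048] [0.0952792  0.10327119 0.10953064]
rings top 263
[0, 0, 0, 0, 0, 0, 0, 0, 0, 10, 40, 53, 31, 0, 0, 0, 0, 0, 0, 20, 45, 54, 10, 0, 0, 0, 0, 0, 0, 0, 0, 0]
   [ 0.44522395 -0.34362759  0.06831607] [ 0.41333936 -0.35346956  0.05008529] [ 0.4780268  -0.33701715  0.08255146]
   [ 0.4425121  -0.29495472  0.06872449] [ 0.41084636 -0.30281303  0.05101282] [ 0.47811168 -0.28786986  0.08171405]
shelf top [ 0.59305235 -0.05237228  0.20503588] [0.74497284 0.28843104 0.23497253]
((669.1793823242188, 118.2313232421875), (340.5373229980469, 151.12428283691406), 89.70952606201172)
dipper rim ((0.49399617314338684, 0.4029048681259155), 0.08254049718379974)
bowl 156 [0.56120082 0.01861679 0.04516707] [0.62638743 0.16568943 0.06190968]
[0.63255481 0.09200304] 0.07036350484034523
rings side 369
[0, 0, 0, 0, 0, 0, 0, 0, 0, 7, 27, 76, 62, 4, 0, 0, 0, 0, 2, 12, 31, 96, 51, 1, 0, 0, 0, 0, 0, 0, 0, 0]
   [ 0.44746488 -0.34172953  0.06552225] [ 0.41491376 -0.35421774  0.05053516] [ 0.48133143 -0.33267195  0.07962273]
   [ 0.44581139 -0.29286268  0.06531905] [ 0.4141003  -0.3066075   0.05006862] [ 0.48016593 -0.28325875  0.0799048 ]
shelf side [ 0.59588928 -0.0540586   0.20500681] [0.75046054 0.29016258 0.23498419]
((672.6658935546875, 118.11831665039062), (344.61138916015625, 152.990234375), 89.5125732421875)
dipper rim ((0.49533811211586, 0.3991028964519501), 0.08452600985765457)
bowl 532 [0.56228274 0.01534849 0.04506559] [0.68716542 0.16821134 0.05893784]
[0.63577168 0.0926955 ] 0.07100292463381258
rack ((444.86328125, -307.3168640136719), (72.7325210571289, 111.8292007446289), 1.9468371868133545)
handle [0.4096493 0.3613187] [-0.90570358 -0.42391158] [0.46060068 0.38516632] [0.3568628  0.33661215]
```

```bash
cat > p.py <<'E'
from h import *
# usage: p.py x y z yawdeg  -> tool down
a=list(map(float,sys.argv[1:5]));o=get_obs()
print(np.round(o['clock'],2),np.round(o['tcp_pos'],4),np.round(Ro.from_rotvec(o['orientation']).as_matrix(),3).tolist(),np.round(o['joints'],3),np.round(o['contact_force'],1))
for y in(a[3],a[3]+180): print(y,plan(a[:3],down(np.radians(y)),o))
open('log.txt','a').write(repr([list(map(float,o['joints'])),list(map(float,o['tcp_pos'])),list(map(float,o['orientation']))])+'\n')
E
python3 p.py 0.647 -0.213 0.23 -99.9
```

```text
0.1 [ 0.2957 -0.6062  0.2304] [[0.899, 0.438, -0.001], [0.438, -0.899, 0.001], [-0.0, -0.002, -1.0]] [ 1.009  0.478  0.022  1.556 -0.011  1.109 -0.083] [ 0.   0.8 -0.6]
-99.9 ([3.254, -1.329, 0.004], [-0.0, 0.001, 1.099])
80.1 ([3.254, -1.329, 0.004], [-0.001, -0.0, -0.472])
```

Call:
drive_tool(rows=[{"offset":[0.25,-0.1,0],"rotation":[0,0,0],"claw":1},{"offset":[0.5,-0.2,0],"rotation":[0,0,0],"claw":1},{"offset":[0.75,-0.3,0],"rotation":[0,0,0],"claw":1},{"offset":[1,-0.4,0],"rotation":[0,0,0],"claw":1},{"offset":[1,-0.4,0],"rotation":[0,0,0],"claw":1}])

```text
clock: 0.52
tcp_pos: [0.4127, -0.4782, 0.2309]
orientation: [-3.052, -0.726, -0.008]
contact_force: [1.3, 0.4, -1.2]
grip_width: 0.0855
gripper_force: 0.0
```

Call:
drive_tool(rows=[{"offset":[0.25,-0.1,0],"rotation":[0,0,0],"claw":1},{"offset":[0.5,-0.2,0],"rotation":[0,0,0],"claw":1},{"offset":[0.75,-0.3,0],"rotation":[0,0,0],"claw":1},{"offset":[1,-0.4,0],"rotation":[0,0,0],"claw":1},{"offset":[1,-0.4,0],"rotation":[0,0,0],"claw":1}])

```text
clock: 0.93
tcp_pos: [0.52, -0.3577, 0.231]
orientation: [-3.052, -0.726, -0.007]
contact_force: [0.4, 1.6, -0.2]
grip_width: 0.0857
gripper_force: 0.0
```

Call:
drive_tool(rows=[{"offset":[0.25,-0.1,0],"rotation":[0,0,-0.04],"claw":1},{"offset":[0.5,-0.2,0],"rotation":[0,0,-0.1],"claw":1},{"offset":[0.75,-0.3,0],"rotation":[0,0,-0.16],"claw":1},{"offset":[1,-0.4,0],"rotation":[0,0,-0.22],"claw":1},{"offset":[1,-0.4,0],"rotation":[0,0,-0.28],"claw":1},{"offset":[1,-0.4,0],"rotation":[0,0,-0.34],"claw":1},{"offset":[1,-0.4,0],"rotation":[0,0,-0.4],"claw":1},{"offset":[1,-0.4,0],"rotation":[0,0,-0.472],"claw":1},{"offset":[1,-0.4,0],"rotation":[0,0,-0.472],"claw":1},{"offset":[1,-0.4,0],"rotation":[0,0,-0.472],"claw":1}])

```text
clock: 1.77
tcp_pos: [0.6211, -0.2481, 0.2308]
orientation: [-2.407, -2.018, 0.0]
contact_force: [0.1, -0.1, -0.3]
grip_width: 0.0856
gripper_force: 0.0
```

```bash
python3 p.py 0.6465 -0.214 0.15 80.1
```

```text
1.77 [ 0.6211 -0.2481  0.2308] [[0.175, 0.985, -0.001], [0.985, -0.175, 0.0], [0.0, -0.001, -1.0]] [ 0.501  0.487 -0.303  1.553  0.155  1.126 -0.012] [ 0.1 -0.1 -0.3]
80.1 ([0.253, 0.128, 0.539], [-0.0, -0.0, -0.001])
260.1 ([0.253, 0.128, 0.539], [-0.0, 0.001, 1.569])
```

Call:
drive_tool(rows=[{"offset":[0.15,0.07,0.0],"rotation":[0,0,0],"claw":1},{"offset":[0.253,0.13,0.2],"rotation":[0,0,0],"claw":1},{"offset":[0.253,0.13,0.4],"rotation":[0,0,0],"claw":1},{"offset":[0.253,0.13,0.6],"rotation":[0,0,0],"claw":1},{"offset":[0.253,0.13,0.75],"rotation":[0,0,0],"claw":1},{"offset":[0.253,0.13,0.9],"rotation":[0,0,0],"claw":1},{"offset":[0.253,0.13,1.0],"rotation":[0,0,0],"claw":1},{"offset":[0.253,0.13,1.0],"rotation":[0,0,0],"claw":1},{"offset":[0.253,0.13,1.0],"rotation":[0,0,0],"claw":1}])

```text
clock: 2.52
tcp_pos: [0.647, -0.2137, 0.081]
orientation: [-2.406, -2.019, 0.001]
contact_force: [0.2, 0.2, 0.2]
grip_width: 0.0851
gripper_force: 0.0
```

Call:
drive_tool(rows=[{"offset":[0,0,0],"rotation":[0,0,0],"claw":0},{"offset":[0,0,0],"rotation":[0,0,0],"claw":0},{"offset":[0,0,0],"rotation":[0,0,0],"claw":0},{"offset":[0,0,0],"rotation":[0,0,0],"claw":0},{"offset":[0,0,0],"rotation":[0,0,0],"claw":0},{"offset":[0,0,0],"rotation":[0,0,0],"claw":0},{"offset":[0,0,0],"rotation":[0,0,0],"claw":0},{"offset":[0,0,0],"rotation":[0,0,0],"claw":0},{"offset":[0,0,0],"rotation":[0,0,0],"claw":0},{"offset":[0,0,0],"rotation":[0,0,0],"claw":0},{"offset":[0,0,0],"rotation":[0,0,0],"claw":0},{"offset":[0,0,0],"rotation":[0,0,0],"claw":0}], force=60)

```text
clock: 3.52
tcp_pos: [0.6489, -0.2144, 0.0825]
orientation: [2.402, 2.019, 0.003]
contact_force: [4.5, -1.2, 3.5]
grip_width: 0.0202
gripper_force: 58.8
```

```bash
python3 p.py 0.6465 -0.214 0.15 80.1
```

```text
3.52 [ 0.6489 -0.2144  0.0825] [[0.172, 0.985, 0.004], [0.985, -0.172, -0.001], [-0.001, 0.004, -1.0]] [ 0.422  0.658 -0.282  1.634  0.224  0.877 -0.12 ] [ 4.5 -1.2  3.5]
80.1 ([-0.001, -0.014, -0.45], [0.002, 0.0, -0.0])
260.1 ([-0.001, -0.014, -0.45], [0.001, -0.003, 1.571])
```

Call:
drive_tool(rows=[{"offset":[0,0,-0.1],"rotation":[0,0,0],"claw":0},{"offset":[0,0,-0.2],"rotation":[0,0,0],"claw":0},{"offset":[0,0,-0.35],"rotation":[0,0,0],"claw":0},{"offset":[0,0,-0.5],"rotation":[0,0,0],"claw":0},{"offset":[0,0,-0.65],"rotation":[0,0,0],"claw":0},{"offset":[0,0,-0.7],"rotation":[0,0,0],"claw":0},{"offset":[0,0,-0.7],"rotation":[0,0,0],"claw":0}])

```text
clock: 4.1
tcp_pos: [0.6476, -0.2135, 0.1882]
orientation: [2.404, 2.02, 0.002]
contact_force: [1.1, 0.3, 0.6]
grip_width: 0.0203
gripper_force: 58.8
```

```bash
python3 p.py 0.4364 -0.065 0.15 92; python3 - <<'E'
from h import *
s=f('side');t=f('top');a=cv2.resize(s['frame'][120:270,200:400],(800,600));save(a,'lift')
E
```

```text
4.1 [ 0.6476 -0.2135  0.1882] [[0.172, 0.985, 0.002], [0.985, -0.172, -0.0], [-0.0, 0.002, -1.0]] [ 0.438  0.545 -0.305  1.563  0.179  1.06  -0.086] [1.1 0.3 0.6]
92.0 ([0.732, -1.558, 0.252], [0.001, 0.0, -0.104])
272.0 ([0.732, -1.558, 0.252], [0.0, -0.001, 1.467])
```

View pics/lift.png

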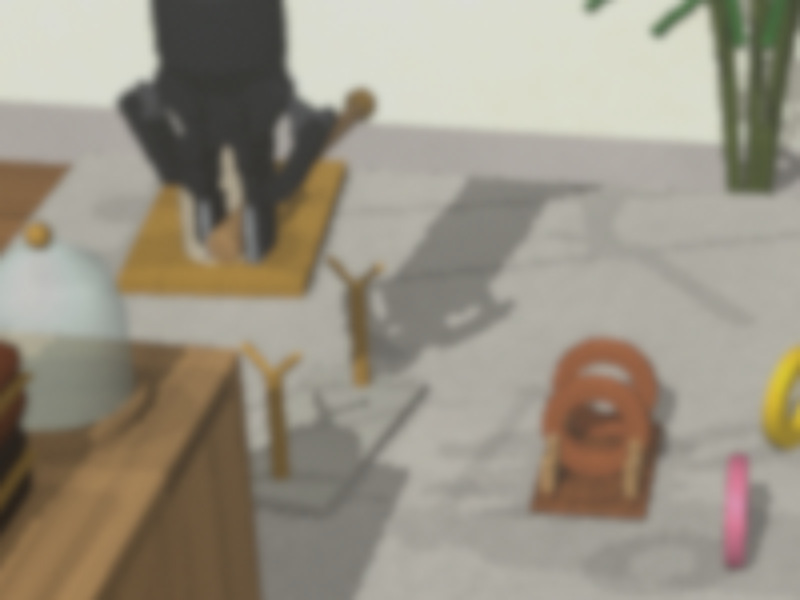

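The rod is held at its grip, with the ball at (358,103). The stand, at (275,400) to (358,300), is empty. Moving to the rack's entry side.

Call:
drive_tool(rows=[{"offset":[0.1,-0.2,0],"rotation":[0,0,-0.02],"claw":0},{"offset":[0.2,-0.4,0],"rotation":[0,0,-0.04],"claw":0},{"offset":[0.3,-0.6,0],"rotation":[0,0,-0.06],"claw":0},{"offset":[0.4,-0.8,0],"rotation":[0,0,-0.08],"claw":0},{"offset":[0.5,-1,0],"rotation":[0,0,-0.104],"claw":0},{"offset":[0.6,-1,0],"rotation":[0,0,-0.104],"claw":0},{"offset":[0.732,-1,0],"rotation":[0,0,-0.104],"claw":0},{"offset":[0.732,-1,0],"rotation":[0,0,-0.104],"claw":0}])

```text
clock: 4.87
tcp_pos: [0.5172, -0.0753, 0.1849]
orientation: [-2.174, -2.263, 0.0]
contact_force: [1.2, 1.5, -0.9]
grip_width: 0.0201
gripper_force: 58.9
```

```bash
python3 p.py 0.4364 -0.068 0.1 92; python3 - <<'E'
from h import *
o=get_obs();P=cloud(f('top'));t=o['tcp_pos']
q=P.reshape(-1,3);q=q[(q[:,1]>t[1]-.25)&(q[:,1]<t[1]-.05)&(abs(q[:,0]-t[0])<.06)&(q[:,2]>t[2]-.03)&(q[:,2]<t[2]+.05)]
h=[(np.round(np.median(q[abs(q[:,1]-y)<.006],0)-t,4)) for y in np.arange(t[1]-.21,t[1]-.05,.012) if (abs(q[:,1]-y)<.006).any()]
print(np.array(h))
E
```

```text
4.87 [ 0.5172 -0.0753  0.1849] [[-0.04, 0.999, -0.003], [0.999, 0.04, 0.002], [0.002, -0.002, -1.0]] [ 0.385  0.315 -0.43   1.94   0.16   0.922 -0.083] [ 1.2  1.5 -0.9]
92.0 ([0.069, -0.535, 0.568], [-0.001, -0.001, 0.002])
272.0 ([0.069, -0.535, 0.568], [0.002, -0.002, -1.568])
[[ 0.0041 -0.1935  0.0231]
 [ 0.0056 -0.1847  0.028 ]
 [ 0.0043 -0.1746  0.0246]
 [ 0.0047 -0.1618  0.0234]
 [ 0.0051 -0.1506  0.023 ]
 [ 0.0027 -0.1377  0.0222]
 [ 0.0026 -0.126   0.0214]
 [ 0.0026 -0.1148  0.0221]]
```

Call:
drive_tool(rows=[{"offset":[0.07,-0.15,0],"rotation":[0,0,0],"claw":0},{"offset":[0.07,-0.35,0.1],"rotation":[0,0,0],"claw":0},{"offset":[0.07,-0.53,0.3],"rotation":[0,0,0],"claw":0},{"offset":[0.07,-0.53,0.5],"rotation":[0,0,0],"claw":0},{"offset":[0.07,-0.53,0.7],"rotation":[0,0,0],"claw":0},{"offset":[0.07,-0.53,0.85],"rotation":[0,0,0],"claw":0},{"offset":[0.07,-0.53,0.95],"rotation":[0,0,0],"claw":0},{"offset":[0.07,-0.53,0.95],"rotation":[0,0,0],"claw":0},{"offset":[0.07,-0.53,0.95],"rotation":[0,0,0],"claw":0}])

```text
clock: 5.67
tcp_pos: [0.4372, -0.0723, 0.0427]
orientation: [-2.181, -2.257, 0.004]
contact_force: [0.4, -0.7, -0.2]
grip_width: 0.0202
gripper_force: 59.0
```

```bash
python3 p.py 0.4416 -0.221 0.0265 92; python3 - <<'E'
from h import *
o=get_obs();print(o['tcp_pos'])
for n in('top','side'):
    P=cloud(f(n));t=o['tcp_pos']
    q=P.reshape(-1,3);q=q[(q[:,1]>t[1]-.2)&(q[:,1]<t[1]-.05)&(abs(q[:,0]-t[0])<.03)&(q[:,2]>t[2]-.01)&(q[:,2]<t[2]+.06)]
    h=[(np.round(np.median(q[abs(q[:,1]-y)<.006],0),4)) for y in np.arange(t[1]-.19,t[1]-.05,.015) if (abs(q[:,1]-y)<.006).any()]
    print(np.array(h))
t=ld('top');s=ld('side')
save(np.hstack([cv2.resize(t['frame'][210:270,390:490],(400,240)),cv2.resize(s['frame'][190:250,300:400],(400,240))]),'pre')
E
```

```text
5.67 [ 0.4372 -0.0723  0.0427] [[-0.035, 0.999, -0.004], [0.999, 0.035, 0.0], [0.0, -0.004, -1.0]] [ 0.335  0.43  -0.368  2.216  0.293  0.544 -0.221] [ 0.4 -0.7 -0.2]
92.0 ([-0.992, -0.005, 0.108], [-0.002, -0.0, -0.0])
272.0 ([-0.992, -0.005, 0.108], [-0.0, 0.003, 1.571])
[ 0.43722631 -0.07232167  0.04273412]
[[ 0.4398 -0.2608  0.0681]
 [ 0.4427 -0.2486  0.0693]
 [ 0.4407 -0.2318  0.065 ]
 [ 0.4405 -0.2177  0.0669]
 [ 0.4395 -0.2028  0.0654]
 [ 0.4408 -0.1875  0.0648]
 [ 0.4442 -0.1775  0.0597]]
[[ 0.4183 -0.2609  0.039 ]
 [ 0.4483 -0.1248  0.0658]]
```

View pics/pre.png

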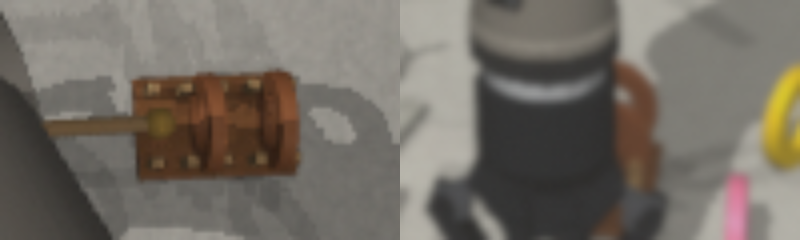

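The top view shows the ball at (160,122), centred between the peg rows (88 and 158). Descending 17 mm, then threading.

Call:
drive_tool(rows=[{"offset":[0,0.01,0.06],"rotation":[0,0,0],"claw":0},{"offset":[0,0.015,0.11],"rotation":[0,0,0],"claw":0},{"offset":[-0.05,0.015,0.11],"rotation":[0,0,0],"claw":0},{"offset":[-0.12,0.015,0.11],"rotation":[0,0,0],"claw":0},{"offset":[-0.2,0.015,0.11],"rotation":[0,0,0],"claw":0},{"offset":[-0.28,0.015,0.11],"rotation":[0,0,0],"claw":0},{"offset":[-0.36,0.015,0.11],"rotation":[0,0,0],"claw":0},{"offset":[-0.44,0.015,0.11],"rotation":[0,0,0],"claw":0},{"offset":[-0.5,0.015,0.11],"rotation":[0,0,0],"claw":0},{"offset":[-0.5,0.015,0.11],"rotation":[0,0,0],"claw":0}])

```text
clock: 6.6
tcp_pos: [0.4433, -0.1498, 0.0275]
orientation: [2.186, 2.255, -0.001]
contact_force: [-0.5, 0.0, -0.9]
grip_width: 0.0201
gripper_force: 59.0
```

Call:
drive_tool(rows=[{"offset":[-0.06,0,0],"rotation":[0,0,0],"claw":0},{"offset":[-0.14,0,0],"rotation":[0,0,0],"claw":0},{"offset":[-0.22,0,0],"rotation":[0,0,0],"claw":0},{"offset":[-0.3,0,0],"rotation":[0,0,0],"claw":0},{"offset":[-0.38,0,0],"rotation":[0,0,0],"claw":0},{"offset":[-0.45,0,0],"rotation":[0,0,0],"claw":0},{"offset":[-0.48,0,0],"rotation":[0,0,0],"claw":0},{"offset":[-0.48,0,0],"rotation":[0,0,0],"claw":0}])

```text
clock: 7.27
tcp_pos: [0.4459, -0.2201, 0.0273]
orientation: [2.184, 2.258, -0.0]
contact_force: [0.1, 1.1, 0.0]
grip_width: 0.0197
gripper_force: 59.0
```

```bash
python3 p.py 0.4416 -0.221 0.0265 92; python3 - <<'E'
from h import *
t=f('top');s=f('side')
save(np.hstack([cv2.resize(t['frame'][210:285,390:490],(400,300)),cv2.resize(s['frame'][180:255,300:400],(400,300))]),'thr')
E
```

```text
7.27 [ 0.4459 -0.2201  0.0273] [[-0.033, 0.999, 0.0], [0.999, 0.033, -0.0], [-0.0, 0.0, -1.0]] [ 0.612  0.517 -0.342  2.105  0.315  0.567  0.077] [0.1 1.1 0. ]
92.0 ([-0.005, -0.029, 0.005], [0.0, 0.0, -0.001])
272.0 ([-0.005, -0.029, 0.005], [0.0, -0.0, 1.57])
```

View pics/thr.png

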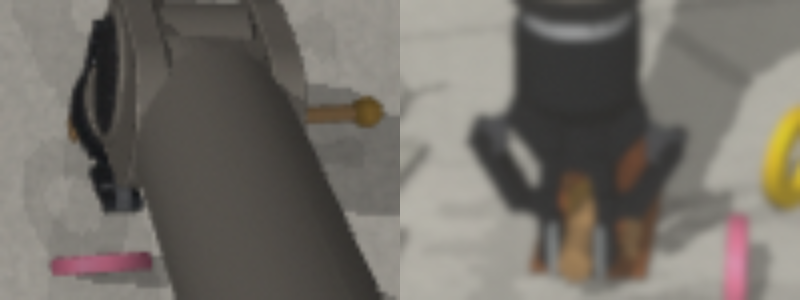

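Top view: the ball at (368,110) sticks out past the rack, and no contact force shows. Lifting slowly.

Call:
drive_tool(rows=[{"offset":[0,0,-0.05],"rotation":[0,0,0],"claw":0},{"offset":[0,0,-0.1],"rotation":[0,0,0],"claw":0},{"offset":[0,0,-0.14],"rotation":[0,0,0],"claw":0},{"offset":[0,0,-0.18],"rotation":[0,0,0],"claw":0},{"offset":[0,0,-0.23],"rotation":[0,0,0],"claw":0},{"offset":[0,0,-0.3],"rotation":[0,0,0],"claw":0},{"offset":[0,0,-0.38],"rotation":[0,0,0],"claw":0},{"offset":[0,0,-0.46],"rotation":[0,0,0],"claw":0},{"offset":[0,0,-0.55],"rotation":[0,0,0],"claw":0},{"offset":[0,0,-0.65],"rotation":[0,0,0],"claw":0},{"offset":[0,0,-0.75],"rotation":[0,0,0],"claw":0},{"offset":[0,0,-0.85],"rotation":[0,0,0],"claw":0},{"offset":[0,0,-0.95],"rotation":[0,0,0],"claw":0},{"offset":[0,0,-1],"rotation":[0,0,0],"claw":0},{"offset":[0,0,-1],"rotation":[0,0,0],"claw":0}])

```text
clock: 8.62
tcp_pos: [0.447, -0.2192, 0.1795]
orientation: [2.18, 2.257, 0.002]
contact_force: [0.6, -0.9, -0.9]
grip_width: 0.02
gripper_force: 58.9
```

```bash
python3 p.py 0.6485 -0.2143 0.177 80.1; python3 - <<'E'
from h import *
t=f('top');s=f('side')
save(np.hstack([cv2.resize(t['frame'][210:285,390:490],(400,300)),cv2.resize(s['frame'][130:230,290:420],(400,300))]),'up')
E
```

```text
8.62 [ 0.447  -0.2192  0.1795] [[-0.035, 0.999, 0.003], [0.999, 0.035, -0.002], [-0.002, 0.003, -1.0]] [ 0.704  0.279 -0.436  2.004  0.152  0.886  0.221] [ 0.6 -0.9 -0.9]
80.1 ([-0.014, 1.344, 0.021], [0.002, 0.001, 0.104])
260.1 ([-0.014, 1.344, 0.021], [-0.001, 0.003, -1.467])
```

View pics/up.png

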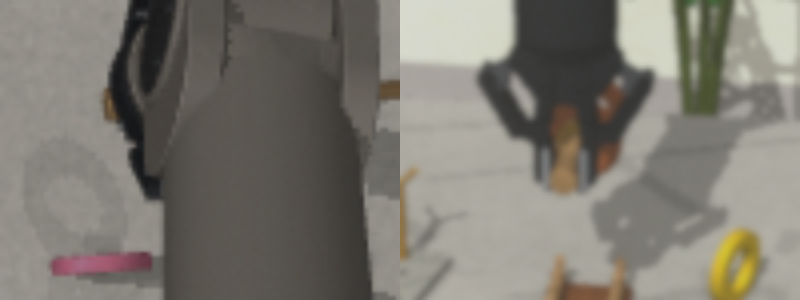

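The side view shows the rack empty at (590,280), with the rings riding on the rod behind the fingers. Moving gently to above the stand.

Call:
drive_tool(rows=[{"offset":[0,0.05,0],"rotation":[0,0,0.01],"claw":0},{"offset":[0,0.12,0],"rotation":[0,0,0.02],"claw":0},{"offset":[0,0.2,0],"rotation":[0,0,0.03],"claw":0},{"offset":[0,0.28,0],"rotation":[0,0,0.04],"claw":0},{"offset":[0,0.36,0],"rotation":[0,0,0.05],"claw":0},{"offset":[0,0.44,0],"rotation":[0,0,0.06],"claw":0},{"offset":[0,0.52,0],"rotation":[0,0,0.07],"claw":0},{"offset":[0,0.6,0],"rotation":[0,0,0.08],"claw":0},{"offset":[0,0.68,0],"rotation":[0,0,0.09],"claw":0},{"offset":[0,0.76,0],"rotation":[0,0,0.1],"claw":0},{"offset":[0,0.84,0],"rotation":[0,0,0.104],"claw":0},{"offset":[0,0.92,0],"rotation":[0,0,0.104],"claw":0},{"offset":[0,1,0],"rotation":[0,0,0.104],"claw":0}])

```text
clock: 9.8
tcp_pos: [0.5956, -0.2132, 0.1756]
orientation: [-2.403, -2.02, 0.002]
contact_force: [0.5, 0.1, -1.0]
grip_width: 0.02
gripper_force: 58.9
```

```bash
python3 p.py 0.648 -0.2143 0.177 80.1
```

```text
9.8 [ 0.5956 -0.2132  0.1756] [[0.172, 0.985, -0.003], [0.985, -0.172, 0.001], [0.0, -0.003, -1.0]] [ 0.519  0.491 -0.372  1.693  0.205  0.999 -0.098] [ 0.5  0.1 -1. ]
80.1 ([0.053, 0.345, -0.01], [-0.001, -0.0, -0.0])
260.1 ([0.053, 0.345, -0.01], [-0.0, 0.002, 1.571])
```

Call:
drive_tool(rows=[{"offset":[0.01,0.08,0],"rotation":[0,0,0],"claw":0},{"offset":[0.03,0.16,0],"rotation":[0,0,0],"claw":0},{"offset":[0.05,0.24,0],"rotation":[0,0,0],"claw":0},{"offset":[0.05,0.31,0],"rotation":[0,0,0],"claw":0},{"offset":[0.05,0.345,0],"rotation":[0,0,0],"claw":0},{"offset":[0.05,0.345,0],"rotation":[0,0,0],"claw":0},{"offset":[0.05,0.345,0],"rotation":[0,0,0],"claw":0}])

```text
clock: 10.38
tcp_pos: [0.6474, -0.2149, 0.1762]
orientation: [-2.404, -2.02, 0.002]
contact_force: [0.2, 0.0, -0.5]
grip_width: 0.0205
gripper_force: 58.9
```

```bash
python3 p.py 0.648 -0.2143 0.082 80.1; python3 - <<'E'
from h import *
t=f('top');s=f('side')
save(np.hstack([cv2.resize(t['frame'][140:215,395:495],(400,300)),cv2.resize(s['frame'][130:250,230:390],(400,300))]),'ov')
P=cloud(t);o=get_obs()
R=P[np.nan_to_num(((P>[.58,-.42,.175])&(P<[.68,-.225,.215])).all(-1)).astype(bool)]
m,v=line(R);print(m,v,R.min(0),R.max(0))
E
```

```text
10.38 [ 0.6474 -0.2149  0.1762] [[0.172, 0.985, -0.002], [0.985, -0.172, 0.0], [0.0, -0.002, -1.0]] [ 0.477  0.566 -0.36   1.566  0.219  1.052 -0.114] [ 0.2  0.  -0.5]
80.1 ([0.005, 0.005, 0.628], [-0.001, -0.0, -0.0])
260.1 ([0.005, 0.005, 0.628], [-0.0, 0.002, 1.571])
[ 0.61450643 -0.38643522  0.2016205 ] [-0.18954172 -0.97114058  0.14477536] [ 0.60363402 -0.40636364  0.19250827] [ 0.6231619  -0.36226228  0.21189939]
```

View pics/ov.png

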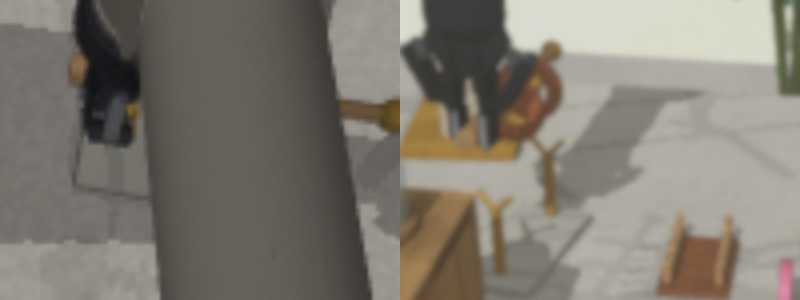

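Two rings hang on the rod at about (520,105) and (545,95) in the side crop, above the two V's at (497,200) and (548,148). Lowering.

Call:
drive_tool(rows=[{"offset":[0,0,0.08],"rotation":[0,0,0],"claw":0},{"offset":[0,0,0.16],"rotation":[0,0,0],"claw":0},{"offset":[0.003,0.003,0.24],"rotation":[0,0,0],"claw":0},{"offset":[0.005,0.005,0.32],"rotation":[0,0,0],"claw":0},{"offset":[0.005,0.005,0.4],"rotation":[0,0,0],"claw":0},{"offset":[0.005,0.005,0.47],"rotation":[0,0,0],"claw":0},{"offset":[0.005,0.005,0.52],"rotation":[0,0,0],"claw":0},{"offset":[0.005,0.005,0.56],"rotation":[0,0,0],"claw":0},{"offset":[0.005,0.005,0.58],"rotation":[0,0,0],"claw":0},{"offset":[0.005,0.005,0.6],"rotation":[0,0,0],"claw":0},{"offset":[0.005,0.005,0.61],"rotation":[0,0,0],"claw":0},{"offset":[0.005,0.005,0.62],"rotation":[0,0,0],"claw":0},{"offset":[0.005,0.005,0.62],"rotation":[0,0,0],"claw":0}])

```text
clock: 11.57
tcp_pos: [0.6491, -0.2145, 0.0845]
orientation: [2.405, 2.021, 0.0]
contact_force: [-0.1, 0.4, -0.2]
grip_width: 0.0201
gripper_force: 58.9
```

```bash
python3 - <<'E'
from h import *
t=f('top');s=f('side')
save(np.hstack([cv2.resize(t['frame'][140:215,395:495],(400,300)),cv2.resize(s['frame'][150:240,230:350],(400,300))]),'low')
P=cloud(t);o=get_obs();print(o['tcp_pos'],o['contact_force'],o['moment'])
R=P[np.nan_to_num(((P>[.58,-.42,.085])&(P<[.68,-.225,.125])).all(-1)).astype(bool)]
m,v=line(R);print(m,v,R.min(0),R.max(0))
E
```

```text
[ 0.64915697 -0.21453944  0.08469364] [-0.09158822 -0.1148724  -1.36408051] [ 0.08499518 -0.0018484  -0.02327632]
[ 0.61706299 -0.38604109  0.1073768 ] [-0.16865077 -0.97824208  0.12082779] [ 0.60059464 -0.40740287  0.0909209 ] [ 0.6388298  -0.23882021  0.11723601]
```

View pics/low.png

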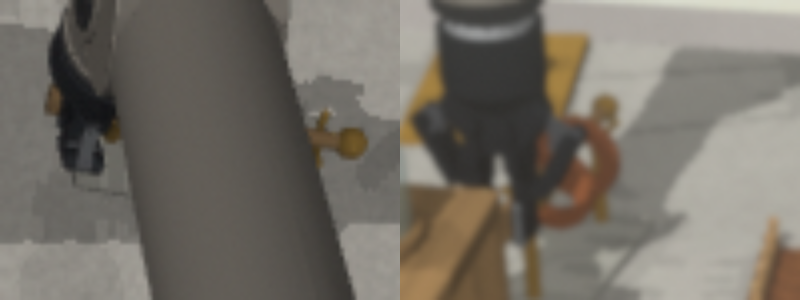

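The far end neck lies in its V (top crop, 325,135), and the rings hang between. Lowering 2 to 3 mm more, then releasing.

Call:
drive_tool(rows=[{"offset":[0,0,0.008],"rotation":[0,0,0],"claw":0},{"offset":[0,0,0.016],"rotation":[0,0,0],"claw":0},{"offset":[0,0,0.016],"rotation":[0,0,0],"claw":0},{"offset":[0,0,0.016],"rotation":[0,0,0],"claw":0.3},{"offset":[0,0,0.016],"rotation":[0,0,0],"claw":0.4},{"offset":[0,0,0.016],"rotation":[0,0,0],"claw":0.5},{"offset":[0,0,0.016],"rotation":[0,0,0],"claw":0.6},{"offset":[0,0,0.016],"rotation":[0,0,0],"claw":0.8},{"offset":[0,0,0.016],"rotation":[0,0,0],"claw":1},{"offset":[0,0,0.016],"rotation":[0,0,0],"claw":1},{"offset":[0,0,0.016],"rotation":[0,0,0],"claw":1},{"offset":[0,0,0.016],"rotation":[0,0,0],"claw":1}])

```text
clock: 12.67
tcp_pos: [0.649, -0.2144, 0.0819]
orientation: [-2.405, -2.021, 0.0]
contact_force: [-0.1, -0.7, 0.6]
grip_width: 0.0853
gripper_force: 0.0
```

Call:
drive_tool(rows=[{"offset":[0,0,-0.1],"rotation":[0,0,0],"claw":1},{"offset":[0,0,-0.25],"rotation":[0,0,0],"claw":1},{"offset":[0,0,-0.45],"rotation":[0,0,0],"claw":1},{"offset":[0,0,-0.7],"rotation":[0,0,0],"claw":1},{"offset":[0,0,-1],"rotation":[0,0,0],"claw":1},{"offset":[0,0,-1],"rotation":[0,0,0],"claw":1}])

```text
clock: 13.17
tcp_pos: [0.6532, -0.2149, 0.2424]
orientation: [2.396, 2.014, 0.013]
contact_force: [1.6, -0.6, 1.7]
grip_width: 0.0855
gripper_force: 0.0
```

Call:
drive_tool(rows=[{"offset":[0,-0.2,-0.1],"rotation":[0,0,0],"claw":1},{"offset":[0,-0.4,-0.2],"rotation":[0,0,0],"claw":1},{"offset":[0,-0.6,-0.4],"rotation":[0,0,0],"claw":1},{"offset":[0,-0.8,-0.6],"rotation":[0,0,0],"claw":1},{"offset":[0,-1,-0.6],"rotation":[0,0,0],"claw":1},{"offset":[0,-1,-0.6],"rotation":[0,0,0],"claw":1}])

```text
clock: 13.67
tcp_pos: [0.4976, -0.1882, 0.3252]
orientation: [2.403, 2.018, -0.001]
contact_force: [-0.2, -0.2, -0.5]
grip_width: 0.0851
gripper_force: 0.0
```

```bash
python3 - <<'E'
from h import *
t=f('top');s=f('side')
save(np.vstack([np.hstack([cv2.resize(t['frame'][140:215,395:495],(400,300)),cv2.resize(s['frame'][150:240,230:350],(400,300))]),np.hstack([cv2.resize(t['frame'][160:310,140:340],(400,300)),cv2.resize(s['frame'][255:480,130:430],(400,300))])]),'rel')
E
python3 meas.py | egrep 'dipper|handle|bowl|rod|ext' -A1; python3 p.py .45 -.2 .35 80
```

```text
rod [ 0.64620204 -0.21628195] [-0.15329171 -0.98818098] -98.81773447077389
 ext [ 0.64976953 -0.19328445] [ 0.64211618 -0.24262106] [0.0961308  0.10591489 0.11052124]
rings top 0
--
dipper rim ((0.49562567472457886, 0.40045177936553955), 0.08304931968450546)
bowl 157 [0.56072881 0.01859081 0.04517332] [0.62622584 0.16575933 0.06122286]
[0.63291943 0.09189963] 0.07058525449587646
--
dipper rim ((0.4954873025417328, 0.39846956729888916), 0.08472894132137299)
bowl 543 [0.56109316 0.01639267 0.04505903] [0.68859345 0.16659648 0.05945712]
[0.63560674 0.09269785] 0.07072913478342581
--
handle [0.40946555 0.36120128] [-0.907284   -0.42051842] [0.46013796 0.38468751] [0.35634535 0.33658052]
13.77 [ 0.5008 -0.1887  0.3234] [[0.173, 0.985, 0.002], [0.985, -0.173, -0.002], [-0.001, 0.002, -1.0]] [ 0.598  0.195 -0.41   1.751  0.084  1.21  -0.009] [-0.5 -0.4  1.1]
80.0 ([-0.133, -0.32, -0.178], [0.001, 0.001, 0.001])
260.0 ([-0.133, -0.32, -0.178], [-0.001, 0.002, -1.57])
```

View pics/rel.png

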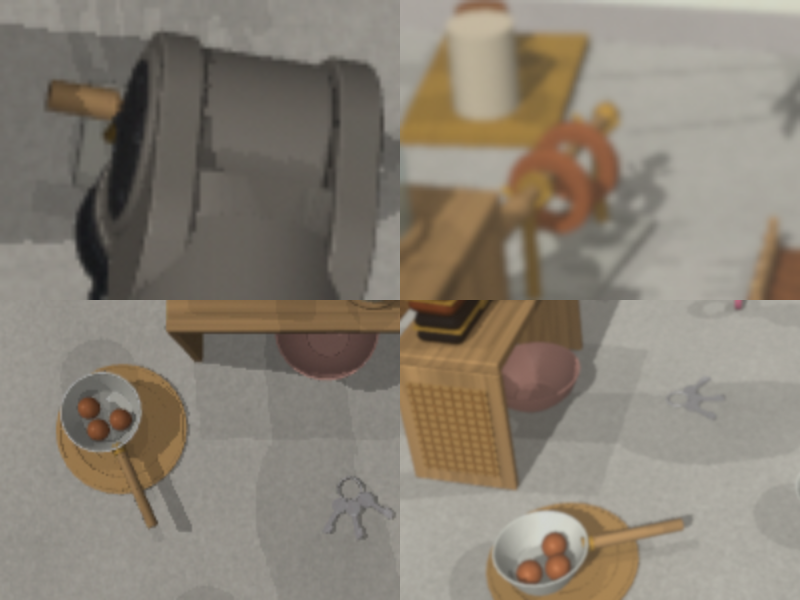

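The rod lies in both V's with two rings between them, grip at (515,205) in the side crop. The dipper hasn't moved. Now a kinematic fit to check whether the pour pose can be reached.

```bash
cat > kin.py <<'E'
from h import *
from scipy.optimize import least_squares
import itertools
L=[eval(l) for l in open('log.txt')]
Q=np.array([l[0] for l in L]);T=np.array([l[1] for l in L]);O=Ro.from_rotvec(np.array([l[2] for l in L]))
LO=np.array([-2.96,-.34,-1.41,.24,-1.37,.17,-2.96]);HI=np.array([2.96,2.1,1.46,2.44,4.51,1.92,2.96])
def chain(q,s,y0):
    R=Ro.from_euler('z',y0);out=[]
    for i in range(7):
        R=R*Ro.from_euler('zyzyzyz'[i],s[i]*q[i]);out.append(R)
    return out
def fit():
    best=None
    for sg in itertools.product([1,-1],repeat=4):
        s=[sg[0],1,sg[1],1,sg[2],1,sg[3]]
        def res(x):
            return np.concatenate([(O[k].inv()*chain(Q[k],s,x[0])[-1]*Ro.from_rotvec(x[1:])).as_rotvec() for k in range(len(Q))])
        for y in(0,1.57,3.14,-1.57):
            for z in (0,1.57,3.14,-1.57):
                r=least_squares(res,[y,0,0,z],max_nfev=60)
                if best is None or r.cost<best[0]: best=(r.cost,s,r.x)
    c,s,x=best
    # translations
    A=[];b=[]
    for k in range(len(Q)):
        ch=chain(Q[k],s,x[0])
        row=[np.array([[0],[0],[1.]])]
        for i in(1,3,6): row.append(ch[i].as_matrix()[:,[0,2]])
        A.append(np.hstack(row));b.append(T[k])
    A=np.vstack(A);b=np.concatenate(b)
    lam=1e-3;n=A.shape[1];sol=np.linalg.solve(A.T@A+lam*np.eye(n)*1e-2,A.T@b)
    return s,x,sol,c,np.abs(A@sol-b).max()
s,x,sol,c,e=fit()
def fk(q):
    ch=chain(q,s,x[0]);p=np.array([0,0,sol[0]]);j=1
    for i in(1,3,6): p=p+ch[i].as_matrix()[:,[0,2]]@sol[j:j+2];j+=2
    return p,ch[-1]*Ro.from_rotvec(x[1:])
def ik(pos,R,q0,n=12):
    best=None;rng=np.random.default_rng(0);R=Ro.from_matrix(R)
    for k in range(n):
        st=np.clip(q0 if k==0 else q0+rng.normal(0,.6,7),LO+.05,HI-.05)
        def f(q):
            p,r=fk(q);return np.r_[(p-pos)*10,(R.inv()*r).as_rotvec()*2,(q-q0)*.003]
        r=least_squares(f,st,bounds=(LO+.03,HI-.03),max_nfev=80)
        p,rr=fk(r.x);er=np.linalg.norm(p-pos)*1000;ea=np.degrees((R.inv()*rr).magnitude())
        v=er+ea*3
        if best is None or v<best[0]-.5: best=(v,er,ea,r.x)
        if v<2: break
    return best
if __name__=='__main__': print(s,x,sol,c,e)
E
python3 kin.py
```

```text
[-1, 1, -1, 1, -1, 1, -1] [ 1.04286554e-14  1.13458104e-16 -5.11872725e-16  1.57079633e+00] [ 0.39359661  0.10282764  0.59590046 -0.00415982  0.42783885  0.08518843
  0.47046721] 8.396000235668635e-31 0.05799254596237635
```

```bash
cat > v.py <<'E'
from kin import *
opts={'c':lambda ch:np.eye(3)}
for i in range(7): opts[str(i)]=(lambda i:lambda ch:ch[i].as_matrix())(i)
cols=[(k,a) for k in opts for a in range(3)]
CH=[chain(q,s,x[0]) for q in Q]
def mat(cs): return np.vstack([np.stack([opts[k](ch)[:,a] for k,a in cs],1) for ch in CH])
b=T.ravel()
base=[('c',2),('1',2),('3',2),('6',2)]
rest=[c for c in cols if c not in base]
out=[]
for r in(0,1,2,3):
    for ex in itertools.combinations(rest,r):
        A=mat(base+list(ex));w,*_=np.linalg.lstsq(A,b,rcond=None);out.append((np.abs(A@w-b).max(),ex,np.round(w,4)))
out.sort(key=lambda t:t[0]+.004*len(t[1]))
print(len(Q))
for o in out[:8]: print(o)
E
python3 v.py
```

```text
11
(np.float64(5.402596494860634e-05), (('1', 1), ('3', 1)), array([ 0.2859,  0.5419,  0.4725,  0.3258, -0.0304, -0.0318]))
(np.float64(5.402596494868961e-05), (('1', 1), ('2', 1)), array([ 0.2859,  0.5419,  0.4725,  0.3258, -0.0304, -0.0318]))
(np.float64(5.402596494874512e-05), (('0', 1), ('3', 1)), array([ 0.2859,  0.5419,  0.4725,  0.3258, -0.0304, -0.0318]))
(np.float64(5.402596494893941e-05), (('0', 1), ('2', 1)), array([ 0.2859,  0.5419,  0.4725,  0.3258, -0.0304, -0.0318]))
(np.float64(0.003868631540511508), (('0', 1), ('6', 1)), array([ 0.0156,  0.541 ,  0.4772,  0.0563, -0.0459, -0.0173]))
(np.float64(0.0038686315405115634), (('1', 1), ('6', 1)), array([ 0.0156,  0.541 ,  0.4772,  0.0563, -0.0459, -0.0173]))
(np.float64(0.003877873386895825), (('0', 1), ('4', 1)), array([ 0.3693,  0.5359,  0.477 ,  0.4055, -0.0422, -0.0215]))
(np.float64(0.0038778733868959636), (('1', 1), ('5', 1)), array([ 0.3693,  0.5359,  0.477 ,  0.4055, -0.0422, -0.0215]))
```

```bash
python3 - <<'E'
s=open('kin.py').read()
i=s.index('    # translations');j=s.index('s,x,sol,c,e=fit()')
s=s[:i]+'''    A=np.vstack([cols(chain(q,s,x[0])) for q in Q]);b=T.ravel()
    sol=np.linalg.lstsq(A,b,rcond=None)[0]
    return s,x,sol,c,np.abs(A@sol-b).max()
def cols(ch):
    a=ch[1].as_matrix();b=ch[3].as_matrix();return np.stack([[0,0,1.],a[:,2],b[:,2],ch[6].as_matrix()[:,2],a[:,1],b[:,1]],1)
'''+s[j:]
i=s.index("    ch=chain(q,s,x[0]);p=");j=s.index('def ik')
s=s[:i]+"    ch=chain(q,s,x[0]);return cols(ch)@sol,ch[-1]*Ro.from_rotvec(x[1:])\n"+s[j:]
s=s.replace("for y in(0,1.57,3.14,-1.57)","for y in(0,)").replace("for z in (0,1.57,3.14,-1.57)","for z in (1.57,)").replace("itertools.product([1,-1],repeat=4)","[(-1,-1,-1,-1)]")
s=s.split("if __name__")[0]+'''
def grasp(p,r,flip):  # tool orientation in dipper frame; p: fwd pitch, r: roll about handle
    return (Ro.from_euler('x',r)*Ro.from_euler('y',-p)).as_matrix()@down(np.pi if flip else 0)
def dip(yaw,roll,pitch=0): return (Ro.from_euler('z',yaw)*Ro.from_euler('y',pitch)*Ro.from_euler('x',roll)).as_matrix()
def tcp(handlept,D,G,back=.0165):
    R=D@G; return handlept+R[:,2]*back, R
'''
open('kin.py','w').write(s)
E
cat > ikt.py <<'E'
from kin import *
print(sol,e)
q0=get_obs()['joints'];d=np.radians
gp=np.array([.5175,.411,.034])+np.array([.907,.4205,0])*-.13
for flip in(0,1):
  for p in(0,25,45):
    for r in(-30,0,30):
      G=grasp(d(p),d(r),flip)
      g=ik(*tcp(gp,dip(d(24.9),0),G),q0,4)
      if g[0]>3: print(flip,p,r,'grasp bad',np.round(g[:3],1));continue
      for sgn in(1,-1):
        for yaw in(-20,0,20):
          hp=np.array([.628,.093-sgn*-.025*-1,.127])  # placeholder lateral
          D0=dip(d(yaw),0);hp=np.array([.628,.093,.127])-D0[:,0]*.13
          v=ik(*tcp(hp,dip(d(yaw),d(100*sgn)),G),g[3],4)
          if v[0]<8: print(flip,p,r,'sgn',sgn,'yaw',yaw,np.round(v[:3],1),np.round(g[3],2),np.round(v[3],2))
E
python3 ikt.py
```

```text
[ 0.28588411  0.54186775  0.47248733  0.32584782 -0.0304     -0.03182746] 5.402596493689349e-05
0 0 -30 sgn 1 yaw -20 [0.1 0.  0. ] [-1.04  0.69 -0.06  1.89  0.55  0.98 -2.63] [ 1.13  1.19 -1.22  2.23 -0.7   0.26 -0.89]
0 0 -30 sgn 1 yaw 0 [0. 0. 0.] [-1.04  0.69 -0.06  1.89  0.55  0.98 -2.63] [ 0.67  0.83 -0.52  2.01 -0.96  1.05 -0.55]
0 0 -30 sgn 1 yaw 20 [0. 0. 0.] [-1.04  0.69 -0.06  1.89  0.55  0.98 -2.63] [ 0.7   0.95 -0.63  1.74 -0.53  1.31 -0.76]
0 0 -30 sgn -1 yaw -20 [0. 0. 0.] [-1.04  0.69 -0.06  1.89  0.55  0.98 -2.63] [-1.29  1.89  1.11  1.46  0.33  1.89 -1.92]
0 0 -30 sgn -1 yaw 0 [0. 0. 0.] [-1.04  0.69 -0.06  1.89  0.55  0.98 -2.63] [-1.14  1.53  0.58  1.67  0.73  1.89 -2.63]
0 0 -30 sgn -1 yaw 20 [0. 0. 0.] [-1.04  0.69 -0.06  1.89  0.55  0.98 -2.63] [-1.22  1.57  0.58  1.88  0.88  1.65 -2.93]
0 0 0 sgn 1 yaw -20 [0. 0. 0.] [-0.88  0.56  0.04  2.04 -0.04  0.55 -1.94] [ 0.91  1.28 -0.78  2.14 -1.34  0.99 -0.03]
0 0 0 sgn 1 yaw 0 [0. 0. 0.] [-0.88  0.56  0.04  2.04 -0.04  0.55 -1.94] [ 0.69  1.15 -0.49  1.91 -1.07  1.41 -0.32]
0 0 0 sgn 1 yaw 20 [0. 0. 0.] [-0.88  0.56
[... 5987 characters left out ...]
5  2.05  1.31  1.89 -0.02]
1 25 30 sgn -1 yaw 20 [0. 0. 0.] [ 0.43  1.19 -1.38  2.33  1.98  0.67 -0.31] [-0.13  0.91 -0.86  2.33  1.67  1.89  0.  ]
1 45 -30 sgn 1 yaw 20 [0. 0. 0.] [-0.66  0.87 -0.77  2.31  1.8   1.42 -0.59] [ 1.43  1.5  -1.38  2.21  0.24  0.33  1.71]
1 45 -30 sgn -1 yaw -20 [0. 0. 0.] [-0.66  0.87 -0.77  2.31  1.8   1.42 -0.59] [-1.06  1.27  0.16  1.91  1.14  1.89  0.57]
1 45 -30 sgn -1 yaw 0 [0. 0. 0.] [-0.66  0.87 -0.77  2.31  1.8   1.42 -0.59] [-1.03  1.31  0.11  2.17  1.37  1.89  0.2 ]
1 45 -30 sgn -1 yaw 20 [0. 0. 0.] [-0.66  0.87 -0.77  2.31  1.8   1.42 -0.59] [-1.04  1.49  0.25  2.35  1.59  1.89 -0.24]
1 45 0 grasp bad [9.7 4.7 1.7]
1 45 30 grasp bad [39.4 20.3  6.4]
```

```bash
cat > seq.py <<'E'
from kin import *
d=np.radians;ax=np.array([np.cos(d(24.9)),np.sin(d(24.9)),0]);Y=d(24.9)
q=get_obs()['joints']
for flip in(1,0):
 for r in(20,):
  G=grasp(0,d(r),flip);qq=q.copy()
  W=[(.5175,.411,.134,0),(.5175,.411,.034,0),(.5175,.411,.127,0),(.515,.3,.127,0),(.53,.19,.127,0),(.64,.07,.127,0)]+[(.64,.07,.127,-a) for a in(20,40,60,80,95,105)]
  for w in W:
    p,R=tcp(np.array(w[:3])-ax*.12,dip(Y,d(w[3])),G)
    v=ik(p,R,qq,3);qq=v[3];print(flip,r,w,np.round(v[1:3],1),np.round(qq,2),np.round(p,3))
E
python3 seq.py
```

```text
1 20 (0.5175, 0.411, 0.134, 0) [0. 0.] [ 0.19  0.68 -1.11  1.97  0.41  0.73  0.93] [0.406 0.366 0.118]
1 20 (0.5175, 0.411, 0.034, 0) [0. 0.] [ 0.07  0.8  -0.95  2.02  0.55  0.56  0.87] [0.406 0.366 0.018]
1 20 (0.5175, 0.411, 0.127, 0) [0. 0.] [ 0.18  0.69 -1.1   1.98  0.42  0.72  0.93] [0.406 0.366 0.111]
1 20 (0.515, 0.3, 0.127, 0) [0. 0.] [ 0.46  0.66 -1.19  2.09  0.39  0.74  1.1 ] [0.404 0.255 0.111]
1 20 (0.53, 0.19, 0.127, 0) [0. 0.] [ 0.73  0.68 -1.23  2.1   0.39  0.82  1.31] [0.419 0.145 0.111]
1 20 (0.64, 0.07, 0.127, 0) [0. 0.] [ 0.83  0.8  -1.15  1.85  0.44  1.03  1.55] [0.529 0.025 0.111]
1 20 (0.64, 0.07, 0.127, -20) [0. 0.] [ 0.64  0.63 -1.05  1.95  0.67  0.96  1.27] [0.531 0.019 0.11 ]
1 20 (0.64, 0.07, 0.127, -40) [0. 0.] [ 0.38  0.56 -0.93  2.04  0.97  1.04  0.89] [0.534 0.014 0.111]
1 20 (0.64, 0.07, 0.127, -60) [0. 0.] [ 0.11  0.61 -0.82  2.09  1.21  1.28  0.55] [0.536 0.01  0.114]
1 20 (0.64, 0.07, 0.127, -80) [0. 0.] [-0.13  0.74 -0.69  2.1   1.34  1.58  0.3 ] [0.537 0.007 0.119]
1 20 (0.64, 0.07, 0.127, -95) [0. 0.] [-0.28  0.87 -0.58  2.09  1.39  1.79  0.17] [
[... 643 characters left out ...]
0.07, 0.127, 0) [0. 0.] [ 0.21  0.5  -0.24  1.89 -0.25  0.93 -0.98] [0.529 0.025 0.111]
0 20 (0.64, 0.07, 0.127, -20) [0. 0.] [-0.07  0.4  -0.11  2.    0.06  0.75 -1.35] [0.531 0.019 0.11 ]
0 20 (0.64, 0.07, 0.127, -40) [0. 0.] [-0.41  0.38  0.06  2.09  0.52  0.7  -1.89] [0.534 0.014 0.111]
0 20 (0.64, 0.07, 0.127, -60) [0. 0.] [-0.68  0.47  0.17  2.15  0.89  0.84 -2.39] [0.536 0.01  0.114]
0 20 (0.64, 0.07, 0.127, -80) [0. 0.] [-0.88  0.65  0.24  2.16  1.07  1.04 -2.71] [0.537 0.007 0.119]
0 20 (0.64, 0.07, 0.127, -95) [0. 0.] [-0.98  0.83  0.29  2.13  1.11  1.2  -2.86] [0.538 0.005 0.123]
0 20 (0.64, 0.07, 0.127, -105) [0. 0.] [-1.03  0.96  0.33  2.1   1.11  1.29 -2.93] [0.538 0.005 0.126]
```

Call:
drive_tool(rows=[{"offset":[0.15,-0.05,0],"rotation":[0,0,-0.05],"claw":1},{"offset":[0.3,-0.1,0],"rotation":[0,0,-0.1],"claw":1},{"offset":[0.45,-0.15,0],"rotation":[0,0,-0.15],"claw":1},{"offset":[0.6,-0.2,0],"rotation":[0,0,-0.2],"claw":1},{"offset":[0.75,-0.25,0],"rotation":[0,0,-0.25],"claw":1},{"offset":[0.9,-0.3,0],"rotation":[0,0,-0.3],"claw":1},{"offset":[1,-0.3,0],"rotation":[0,0,-0.35],"claw":1},{"offset":[1,-0.3,0],"rotation":[0,0,-0.4],"claw":1},{"offset":[1,-0.3,0],"rotation":[0,0,-0.4],"claw":1}])

```text
clock: 14.52
tcp_pos: [0.4837, -0.0316, 0.3218]
orientation: [-1.419, -2.802, -0.001]
contact_force: [-0.6, -0.3, 0.0]
grip_width: 0.0855
gripper_force: 0.0
```

```bash
cat > pd.py <<'E'
# pd.py cx cy axis_z roll back [yaw0 ...]: move for dipper centre (cx,cy), handle axis z, roll deg, extra backoff along tool z
from kin import *
a=list(map(float,sys.argv[1:6]));yaw=float(sys.argv[6]) if len(sys.argv)>6 else 24.9
d=np.radians;ax=np.array([np.cos(d(yaw)),np.sin(d(yaw)),0]);G=grasp(0,d(20),1)
pos,R=tcp(np.array(a[:3])-ax*.12,dip(d(yaw),d(a[3])),G);pos=pos-R[:,2]*a[4]
o=get_obs();print(np.round(o['tcp_pos'],4),'->',np.round(pos,4),'q',np.round(o['joints'],2),'F',np.round(o['contact_force'],1));print(plan(pos,R,o))
open('log.txt','a').write(repr([list(map(float,o['joints'])),list(map(float,o['tcp_pos'])),list(map(float,o['orientation']))])+'\n')
E
python3 pd.py .5175 .411 .034 0 .1
```

```text
[ 0.4837 -0.0316  0.3218] -> [0.4207 0.3346 0.1125] q [ 0.49  0.12 -0.6   1.85  0.07  1.19  0.5 ] F [-0.6 -0.3  0. ]
([2.215, 1.106, 1.398], [-0.146, 0.12, -0.679])
```

Call:
drive_tool(rows=[{"offset":[0.17,0.08,0],"rotation":[0,0,-0.05],"claw":1},{"offset":[0.34,0.16,0],"rotation":[0,0,-0.1],"claw":1},{"offset":[0.5,0.25,0],"rotation":[0,0,-0.15],"claw":1},{"offset":[0.67,0.33,0],"rotation":[0,0,-0.2],"claw":1},{"offset":[0.84,0.42,0],"rotation":[0,0,-0.25],"claw":0.7},{"offset":[1,0.5,0],"rotation":[0,0,-0.3],"claw":0.5},{"offset":[1,0.5,0],"rotation":[0,0,-0.35],"claw":0.4},{"offset":[1,0.5,0],"rotation":[0,0,-0.35],"claw":0.4},{"offset":[1,0.5,0],"rotation":[0,0,-0.35],"claw":0.4}])

```text
clock: 15.27
tcp_pos: [0.4561, 0.1317, 0.3216]
orientation: [-0.391, -3.117, -0.0]
contact_force: [-0.1, -0.2, 0.5]
grip_width: 0.0338
gripper_force: 0.0
```

```bash
python3 pd.py .5175 .411 .034 0 .1
```

```text
[0.4561 0.1317 0.3216] -> [0.4207 0.3346 0.1125] q [ 0.33  0.13 -0.8   1.86  0.1   1.2   0.82] F [-0.1 -0.2  0.5]
([0.562, 1.252, 1.395], [-0.168, 0.059, -0.339])
```

Call:
drive_tool(rows=[{"offset":[0.08,0.17,0.1],"rotation":[-0.025,0.01,-0.05],"claw":0.4},{"offset":[0.16,0.34,0.2],"rotation":[-0.05,0.018,-0.1],"claw":0.4},{"offset":[0.24,0.5,0.3],"rotation":[-0.075,0.026,-0.15],"claw":0.4},{"offset":[0.32,0.67,0.4],"rotation":[-0.1,0.035,-0.2],"claw":0.4},{"offset":[0.4,0.84,0.5],"rotation":[-0.125,0.044,-0.25],"claw":0.4},{"offset":[0.45,1,0.6],"rotation":[-0.15,0.053,-0.3],"claw":0.4},{"offset":[0.45,1,0.7],"rotation":[-0.168,0.059,-0.339],"claw":0.4},{"offset":[0.45,1,0.7],"rotation":[-0.168,0.059,-0.339],"claw":0.4},{"offset":[0.45,1,0.7],"rotation":[-0.168,0.059,-0.339],"claw":0.4}])

```text
clock: 16.02
tcp_pos: [0.427, 0.2924, 0.2158]
orientation: [0.648, -2.95, -0.519]
contact_force: [0.7, -0.4, 0.4]
grip_width: 0.0341
gripper_force: 0.0
```

```bash
python3 - <<'E'
from h import *
f('top');f('side')
E
python3 meas.py 2>&1| egrep 'dipper|handle|bowl' -A1; python3 pd.py .5175 .411 .034 0 .1; python3 kin.py;python3 -c "
from kin import *;print(sol,e)"
```

```text
dipper rim ((0.5113250017166138, 0.4086630344390869), 0.06429462879896164)
bowl 156 [0.56098587 0.01860759 0.04503556] [0.6257981  0.16318566 0.0607826 ]
[0.63329963 0.09192863] 0.07079581673259953
--
dipper rim ((0.4949484169483185, 0.399331659078598), 0.08477126061916351)
bowl 542 [0.56279395 0.01223716 0.04506938] [0.68770795 0.16753547 0.05788608]
[0.63585762 0.09268143] 0.07085836850443097
--
handle [0.39547461 0.35453439] [-0.90587715 -0.42354055] [0.4616051  0.38545353] [0.35668769 0.33639966]
[0.4271 0.2935 0.2175] -> [0.4207 0.3346 0.1125] q [ 0.29  0.41 -0.99  1.93 -0.    0.9   1.37] F [-0.5  0.2 -0.2]
([-0.075, 0.011, 0.749], [-0.001, 0.0, 0.001])
[ 0.28709138  0.54186779  0.47250348  0.32705998 -0.03045874 -0.03177184] 4.626363546145207e-05
```

Call:
drive_tool(rows=[{"offset":[-0.03,0.01,0.2],"rotation":[0,0,0],"claw":0.4},{"offset":[-0.075,0.01,0.4],"rotation":[0,0,0],"claw":0.4},{"offset":[-0.075,0.01,0.6],"rotation":[0,0,0],"claw":0.4},{"offset":[-0.075,0.01,0.8],"rotation":[0,0,0],"claw":0.4},{"offset":[-0.075,0.01,0.9],"rotation":[0,0,0],"claw":0.4},{"offset":[-0.075,0.01,0.9],"rotation":[0,0,0],"claw":0.4},{"offset":[-0.075,0.01,0.9],"rotation":[0,0,0],"claw":0.4}])

```text
clock: 16.7
tcp_pos: [0.4166, 0.3423, 0.0915]
orientation: [0.66, -2.951, -0.52]
contact_force: [0.8, -0.0, 0.4]
grip_width: 0.0344
gripper_force: 0.0
```

```bash
python3 - <<'E'
from h import *
t=f('top');s=f('side')
save(np.hstack([cv2.resize(t['frame'][180:300,150:310],(400,300),interpolation=cv2.INTER_CUBIC),cv2.resize(s['frame'][330:480,200:400],(400,300),interpolation=cv2.INTER_CUBIC)]),'dg')
E
python3 meas.py 2>&1| egrep 'handle';python3 pd.py .5175 .411 .034 0 .0
```

```text
handle [0.38987367 0.35254928] [-0.89336645 -0.44932881] [0.45989862 0.38776912] [0.3575326  0.33628297]
[0.4178 0.3424 0.0924] -> [0.4063 0.3656 0.0185] q [ 0.06  0.59 -0.84  2.    0.16  0.63  1.22] F [ 0.   1.2 -0.6]
([0.006, -0.006, 0.522], [-0.0, 0.001, 0.003])
```

View pics/dg.png

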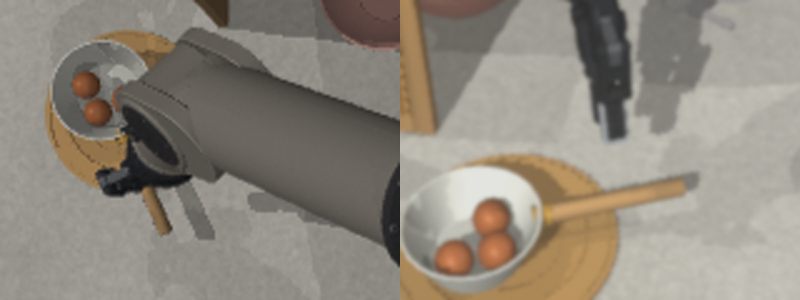

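The gripper is above the handle (top crop, 130,180; handle end at 165,230), and the dipper is where it was measured. Descending and gripping.

Call:
drive_tool(rows=[{"offset":[0,0,0.1],"rotation":[0,0,0],"claw":0.4},{"offset":[0,0,0.22],"rotation":[0,0,0],"claw":0.4},{"offset":[0,0,0.34],"rotation":[0,0,0],"claw":0.4},{"offset":[0,0,0.43],"rotation":[0,0,0],"claw":0.4},{"offset":[0,0,0.49],"rotation":[0,0,0],"claw":0.4},{"offset":[0,0,0.52],"rotation":[0,0,0],"claw":0.4},{"offset":[0,0,0.52],"rotation":[0,0,0],"claw":0.4},{"offset":[0,0,0.52],"rotation":[0,0,0],"claw":0.4}])

```text
clock: 17.47
tcp_pos: [0.4057, 0.3665, 0.0181]
orientation: [0.661, -2.951, -0.521]
contact_force: [0.3, -0.4, 0.2]
grip_width: 0.0343
gripper_force: 0.0
```

Call:
drive_tool(rows=[{"offset":[0,0,0],"rotation":[0,0,0],"claw":0.3},{"offset":[0,0,0],"rotation":[0,0,0],"claw":0.25},{"offset":[0,0,0],"rotation":[0,0,0],"claw":0.2},{"offset":[0,0,0],"rotation":[0,0,0],"claw":0.1},{"offset":[0,0,0],"rotation":[0,0,0],"claw":0},{"offset":[0,0,0],"rotation":[0,0,0],"claw":0},{"offset":[0,0,0],"rotation":[0,0,0],"claw":0},{"offset":[0,0,0],"rotation":[0,0,0],"claw":0}], force=90)

```text
clock: 18.13
tcp_pos: [0.4052, 0.3663, 0.0173]
orientation: [0.661, -2.95, -0.521]
contact_force: [1.1, -0.6, 0.8]
grip_width: 0.0134
gripper_force: 87.7
```

```bash
python3 pd.py .5175 .411 .127 0 .0
```

```text
[0.4052 0.3663 0.0173] -> [0.4063 0.3656 0.1115] q [-0.07  0.7  -0.74  2.03  0.24  0.48  1.14] F [ 1.1 -0.6  0.8]
([-0.006, 0.208, -0.593], [0.0, -0.0, 0.003])
```

Call:
drive_tool(rows=[{"offset":[0,0.01,-0.03],"rotation":[0,0,0],"claw":0},{"offset":[0,0.03,-0.085],"rotation":[0,0,0],"claw":0},{"offset":[0,0.055,-0.157],"rotation":[0,0,0],"claw":0},{"offset":[0,0.085,-0.243],"rotation":[0,0,0],"claw":0},{"offset":[0,0.115,-0.328],"rotation":[0,0,0],"claw":0},{"offset":[0,0.145,-0.413],"rotation":[0,0,0],"claw":0},{"offset":[0,0.17,-0.485],"rotation":[0,0,0],"claw":0},{"offset":[0,0.19,-0.542],"rotation":[0,0,0],"claw":0},{"offset":[0,0.208,-0.593],"rotation":[0,0,0],"claw":0},{"offset":[0,0.208,-0.593],"rotation":[0,0,0],"claw":0}])

```text
clock: 18.97
tcp_pos: [0.4059, 0.3659, 0.1133]
orientation: [0.662, -2.951, -0.522]
contact_force: [0.3, 0.5, -2.0]
grip_width: 0.0133
gripper_force: 87.9
```

```bash
python3 - <<'E'
from h import *
o=get_obs();S=cloud(f('side'));P=cloud(f('top'))
for C in(P,S):
    q=C.reshape(-1,3);q=q[(abs(q[:,0]-.5175)<.08)&(abs(q[:,1]-.411)<.08)&(q[:,2]>.085)&(q[:,2]<.16)]
    print(len(q),np.percentile(q[:,2],[2,50,98]))
    k=q[:,2]>.125;r=q[k]
    A=np.c_[r[:,:2],np.ones(len(r))];print(np.linalg.lstsq(A,r[:,2],rcond=None)[0],cv2.minEnclosingCircle(r[:,:2].astype(np.float32)))
E
python3 pd.py .515 .30 .127 0 .0;python3 pd.py .53 .19 .127 0 .0
```

```text
1199 [0.09629094 0.12337369 0.14025896]
[ 0.00609792 -0.00082593  0.12946292] ((0.5180449485778809, 0.4136292636394501), 0.058324430137872696)
3871 [0.10141687 0.12730435 0.14138774]
[-0.00503408 -0.0040954   0.13741706] ((0.5051360130310059, 0.4035395681858063), 0.07442706823348999)
[0.4053 0.3651 0.1116] -> [0.4038 0.2546 0.1115] q [ 0.03  0.56 -0.86  1.99  0.14  0.66  1.18] F [-0.6 -1.2 -1. ]
([0.323, -0.622, -0.226], [-0.0, -0.0, 0.003])
[0.4053 0.3651 0.1116] -> [0.4188 0.1446 0.1115] q [ 0.03  0.56 -0.86  1.99  0.14  0.66  1.18] F [-0.6 -1.2 -1. ]
([0.546, -1.285, -0.468], [-0.0, -0.0, 0.003])
```

Call:
drive_tool(rows=[{"offset":[0.016,-0.03,-0.011],"rotation":[0,0,0],"claw":0},{"offset":[0.045,-0.087,-0.032],"rotation":[0,0,0],"claw":0},{"offset":[0.08,-0.155,-0.056],"rotation":[0,0,0],"claw":0},{"offset":[0.12,-0.23,-0.084],"rotation":[0,0,0],"claw":0},{"offset":[0.16,-0.31,-0.113],"rotation":[0,0,0],"claw":0},{"offset":[0.2,-0.386,-0.14],"rotation":[0,0,0],"claw":0},{"offset":[0.24,-0.46,-0.168],"rotation":[0,0,0],"claw":0},{"offset":[0.28,-0.54,-0.196],"rotation":[0,0,0],"claw":0},{"offset":[0.31,-0.6,-0.218],"rotation":[0,0,0],"claw":0},{"offset":[0.323,-0.622,-0.226],"rotation":[0,0,0],"claw":0},{"offset":[0.323,-0.622,-0.226],"rotation":[0,0,0],"claw":0}])

```text
clock: 19.98
tcp_pos: [0.4037, 0.253, 0.1107]
orientation: [0.658, -2.949, -0.52]
contact_force: [-0.3, 0.7, -1.5]
grip_width: 0.0131
gripper_force: 87.9
```

```bash
python3 pd.py .53 .19 .127 0 .0
```

```text
[0.4037 0.253  0.1107] -> [0.4188 0.1446 0.1115] q [ 0.3   0.52 -0.93  2.09  0.1   0.68  1.38] F [-0.3  0.7 -1.5]
([0.216, -0.653, -0.243], [-0.0, -0.001, 0.002])
```

Call:
drive_tool(rows=[{"offset":[0.011,-0.033,-0.012],"rotation":[0,0,0],"claw":0},{"offset":[0.03,-0.09,-0.034],"rotation":[0,0,0],"claw":0},{"offset":[0.054,-0.163,-0.061],"rotation":[0,0,0],"claw":0},{"offset":[0.08,-0.242,-0.09],"rotation":[0,0,0],"claw":0},{"offset":[0.108,-0.326,-0.121],"rotation":[0,0,0],"claw":0},{"offset":[0.135,-0.408,-0.152],"rotation":[0,0,0],"claw":0},{"offset":[0.162,-0.49,-0.182],"rotation":[0,0,0],"claw":0},{"offset":[0.189,-0.571,-0.212],"rotation":[0,0,0],"claw":0},{"offset":[0.207,-0.626,-0.233],"rotation":[0,0,0],"claw":0},{"offset":[0.216,-0.653,-0.243],"rotation":[0,0,0],"claw":0},{"offset":[0.216,-0.653,-0.243],"rotation":[0,0,0],"claw":0}])

```text
clock: 20.9
tcp_pos: [0.4194, 0.1456, 0.112]
orientation: [0.659, -2.95, -0.521]
contact_force: [1.0, 0.3, -2.3]
grip_width: 0.0133
gripper_force: 87.9
```

```bash
python3 pd.py .64 .07 .127 0 .0
```

```text
[0.4194 0.1456 0.112 ] -> [0.5288 0.0246 0.1115] q [ 0.55  0.51 -0.95  2.11  0.09  0.75  1.6 ] F [ 1.   0.3 -2.3]
([-0.317, -0.978, -0.352], [0.0, -0.0, 0.003])
```

Call:
drive_tool(rows=[{"offset":[-0.013,-0.04,-0.014],"rotation":[0,0,0],"claw":0},{"offset":[-0.038,-0.117,-0.042],"rotation":[0,0,0],"claw":0},{"offset":[-0.063,-0.196,-0.07],"rotation":[0,0,0],"claw":0},{"offset":[-0.095,-0.293,-0.106],"rotation":[0,0,0],"claw":0},{"offset":[-0.127,-0.391,-0.141],"rotation":[0,0,0],"claw":0},{"offset":[-0.158,-0.489,-0.176],"rotation":[0,0,0],"claw":0},{"offset":[-0.19,-0.587,-0.211],"rotation":[0,0,0],"claw":0},{"offset":[-0.222,-0.685,-0.246],"rotation":[0,0,0],"claw":0},{"offset":[-0.254,-0.782,-0.282],"rotation":[0,0,0],"claw":0},{"offset":[-0.285,-0.88,-0.317],"rotation":[0,0,0],"claw":0},{"offset":[-0.308,-0.95,-0.342],"rotation":[0,0,0],"claw":0},{"offset":[-0.317,-0.978,-0.352],"rotation":[0,0,0],"claw":0},{"offset":[-0.317,-0.978,-0.352],"rotation":[0,0,0],"claw":0}])

```text
clock: 21.98
tcp_pos: [0.5297, 0.0245, 0.1113]
orientation: [0.658, -2.951, -0.521]
contact_force: [-0.3, 0.1, -2.0]
grip_width: 0.0133
gripper_force: 87.9
```

```bash
for a in -20 -40 -55 -70 -85 -95; do echo $a; python3 pd.py .64 .07 .127 $a .0; done; python3 - <<'E'
from h import *
t=f('top');s=f('side')
save(np.hstack([cv2.resize(t['frame'][130:250,210:370],(400,300),interpolation=cv2.INTER_CUBIC),cv2.resize(s['frame'][200:410,130:410],(400,300),interpolation=cv2.INTER_CUBIC)]),'un')
E
```

```text
-20
[0.5297 0.0245 0.1113] -> [0.5312 0.0195 0.1105] q [ 0.66  0.65 -0.85  1.85  0.17  0.95  1.79] F [-0.3  0.1 -2. ]
([0.005, -0.034, -0.007], [0.175, 0.001, 0.002])
-40
[0.5297 0.0245 0.1113] -> [0.5335 0.0144 0.1115] q [ 0.66  0.65 -0.85  1.85  0.17  0.95  1.79] F [-0.3  0.1 -2. ]
([0.005, -0.067, -0.026], [0.349, 0.001, 0.002])
-55
[0.5297 0.0245 0.1113] -> [0.5351 0.0109 0.1135] q [ 0.66  0.65 -0.85  1.85  0.17  0.95  1.79] F [-0.3  0.1 -2. ]
([0.005, -0.086, -0.047], [0.48, 0.001, 0.002])
-70
[0.5297 0.0245 0.1113] -> [0.5365 0.008  0.1164] q [ 0.66  0.65 -0.85  1.85  0.17  0.95  1.79] F [-0.3  0.1 -2. ]
([0.006, -0.1, -0.073], [0.611, 0.001, 0.002])
-85
[0.5297 0.0245 0.1113] -> [0.5375 0.0059 0.12  ] q [ 0.66  0.65 -0.85  1.85  0.17  0.95  1.79] F [-0.3  0.1 -2. ]
([0.006, -0.106, -0.101], [0.742, 0.002, 0.002])
-95
[0.5297 0.0245 0.1113] -> [0.5379 0.005  0.1227] q [ 0.66  0.65 -0.85  1.85  0.17  0.95  1.79] F [-0.3  0.1 -2. ]
([0.006, -0.106, -0.12], [0.829, 0.002, 0.002])
```

View pics/un.png

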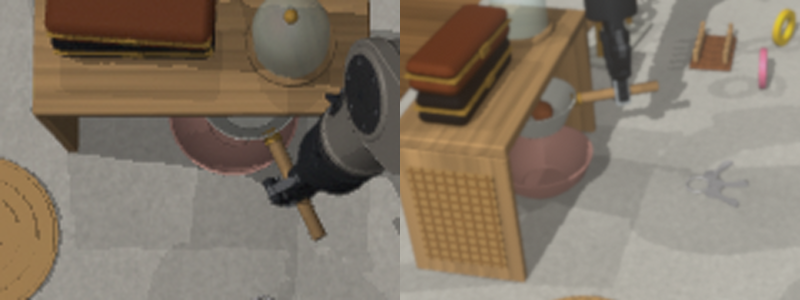

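The cup is under the shelf over the bowl: rim at (245,120) in the top crop, clear below the board, with the gripper in front of the edge. Rolling the dipper.

Call:
drive_tool(rows=[{"offset":[0,-0.007,-0.001],"rotation":[0.035,0,0],"claw":0},{"offset":[0.003,-0.017,-0.003],"rotation":[0.087,0,0],"claw":0},{"offset":[0.005,-0.026,-0.005],"rotation":[0.131,0,0],"claw":0},{"offset":[0.005,-0.034,-0.007],"rotation":[0.175,0,0],"claw":0},{"offset":[0.005,-0.042,-0.011],"rotation":[0.218,0,0],"claw":0},{"offset":[0.005,-0.051,-0.016],"rotation":[0.262,0,0],"claw":0},{"offset":[0.005,-0.059,-0.021],"rotation":[0.305,0,0],"claw":0},{"offset":[0.005,-0.067,-0.026],"rotation":[0.349,0,0],"claw":0},{"offset":[0.005,-0.074,-0.033],"rotation":[0.393,0,0],"claw":0},{"offset":[0.005,-0.08,-0.04],"rotation":[0.436,0,0],"claw":0},{"offset":[0.005,-0.086,-0.047],"rotation":[0.48,0,0],"claw":0},{"offset":[0.005,-0.086,-0.047],"rotation":[0.48,0,0],"claw":0},{"offset":[0.005,-0.086,-0.047],"rotation":[0.48,0,0],"claw":0}])

```text
clock: 23.17
tcp_pos: [0.5331, 0.0145, 0.113]
orientation: [-0.636, 2.807, -0.88]
contact_force: [0.0, -0.8, -1.6]
grip_width: 0.0135
gripper_force: 88.0
```

```bash
for a in -70 -85 -95; do python3 pd.py .64 .07 .127 $a .0; done
```

```text
[0.5331 0.0145 0.113 ] -> [0.5365 0.008  0.1164] q [-0.13  0.47 -0.46  2.11  1.02  1.01  0.7 ] F [ 0.  -0.8 -1.6]
([-0.002, -0.053, 0.01], [0.133, 0.004, 0.004])
[0.5331 0.0145 0.113 ] -> [0.5375 0.0059 0.12  ] q [-0.13  0.47 -0.46  2.11  1.02  1.01  0.7 ] F [ 0.  -0.8 -1.6]
([-0.002, -0.08, -0.001], [0.264, 0.004, 0.004])
[0.5331 0.0145 0.113 ] -> [0.5379 0.005  0.1227] q [-0.13  0.47 -0.46  2.11  1.02  1.01  0.7 ] F [ 0.  -0.8 -1.6]
([-0.002, -0.095, -0.013], [0.351, 0.005, 0.003])
```

Call:
drive_tool(rows=[{"offset":[0,-0.015,0.003],"rotation":[0.03,0,0],"claw":0},{"offset":[0,-0.03,0.006],"rotation":[0.07,0,0],"claw":0},{"offset":[0,-0.045,0.008],"rotation":[0.11,0,0],"claw":0},{"offset":[0,-0.055,0.007],"rotation":[0.15,0,0],"claw":0},{"offset":[0,-0.063,0.005],"rotation":[0.19,0,0],"claw":0},{"offset":[0,-0.072,0.002],"rotation":[0.23,0,0],"claw":0},{"offset":[0,-0.08,-0.001],"rotation":[0.264,0,0],"claw":0},{"offset":[0,-0.086,-0.006],"rotation":[0.3,0,0],"claw":0},{"offset":[0,-0.092,-0.01],"rotation":[0.33,0,0],"claw":0},{"offset":[0,-0.095,-0.013],"rotation":[0.351,0,0],"claw":0},{"offset":[0,-0.095,-0.013],"rotation":[0.351,0,0],"claw":0},{"offset":[0,-0.095,-0.013],"rotation":[0.351,0,0],"claw":0},{"offset":[0,-0.095,-0.013],"rotation":[0.351,0,0],"claw":0},{"offset":[0,-0.095,-0.013],"rotation":[0.351,0,0],"claw":0},{"offset":[0,-0.095,-0.013],"rotation":[0.351,0,0],"claw":0},{"offset":[0,-0.095,-0.013],"rotation":[0.351,0,0],"claw":0},{"offset":[0,-0.095,-0.013],"rotation":[0.351,0,0],"claw":0}])

```text
clock: 24.58
tcp_pos: [0.5387, 0.0026, 0.1239]
orientation: [-0.5, 2.242, -1.725]
contact_force: [0.0, 0.3, -0.9]
grip_width: 0.0131
gripper_force: 88.2
```

```bash
python3 pd.py .64 .07 .127 -95 .0;  python3 - <<'E'
from h import *
t=f('top');s=f('side')
save(np.hstack([cv2.resize(t['frame'][130:250,210:370],(400,300),interpolation=cv2.INTER_CUBIC),cv2.resize(s['frame'][200:410,130:410],(400,300),interpolation=cv2.INTER_CUBIC)]),'pour')
P=cloud(s);h=cv2.cvtColor(s['frame'],cv2.COLOR_RGB2HSV)
m=(P[...,0]>.52)&(P[...,0]<.75)&(P[...,1]>-.03)&(P[...,1]<.25)&(P[...,2]<.19)&(h[...,1]>150)&(h[...,0]<15);print(m.sum(),P[m][::max(1,m.sum()//12)].round(3).tolist())
E
```

```text
[0.5387 0.0026 0.1239] -> [0.5379 0.005  0.1227] q [-0.52  0.8  -0.27  2.11  1.3   1.57  0.19] F [ 0.   0.3 -0.9]
([-0.001, 0.012, -0.014], [-0.002, 0.003, -0.0])
3 [[0.662, 0.102, 0.033], [0.658, 0.104, 0.035], [0.664, 0.103, 0.031]]
```

View pics/pour.png

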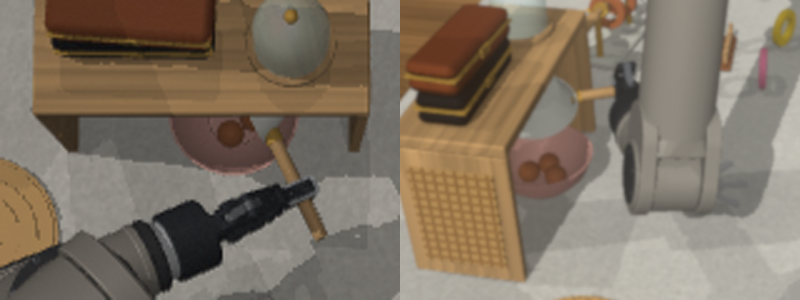

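All three balls lie in the bowl (side crop: 527,172; 548,160; 555,175). Rolling back.

```bash
for a in -75 -55 -35 -15 0; do python3 pd.py .64 .07 .127 $a .0|tail -1; done
```

```text
([-0.002, 0.048, -0.021], [-0.176, 0.003, 0.0])
([-0.002, 0.081, -0.04], [-0.351, 0.003, 0.001])
([-0.002, 0.106, -0.069], [-0.525, 0.003, 0.002])
([-0.002, 0.119, -0.105], [-0.7, 0.003, 0.002])
([-0.002, 0.12, -0.134], [-0.831, 0.003, 0.003])
```

Call:
drive_tool(rows=[{"offset":[0,0.018,-0.015],"rotation":[-0.05,0,0],"claw":0},{"offset":[0,0.033,-0.018],"rotation":[-0.11,0,0],"claw":0},{"offset":[0,0.048,-0.021],"rotation":[-0.176,0,0],"claw":0},{"offset":[0,0.059,-0.027],"rotation":[-0.234,0,0],"claw":0},{"offset":[0,0.07,-0.034],"rotation":[-0.293,0,0],"claw":0},{"offset":[0,0.081,-0.04],"rotation":[-0.351,0,0],"claw":0},{"offset":[0,0.089,-0.05],"rotation":[-0.409,0,0],"claw":0},{"offset":[0,0.097,-0.06],"rotation":[-0.467,0,0],"claw":0},{"offset":[0,0.106,-0.069],"rotation":[-0.525,0,0],"claw":0},{"offset":[0,0.11,-0.081],"rotation":[-0.583,0,0],"claw":0},{"offset":[0,0.115,-0.093],"rotation":[-0.642,0,0],"claw":0},{"offset":[0,0.119,-0.105],"rotation":[-0.7,0,0],"claw":0},{"offset":[0,0.12,-0.12],"rotation":[-0.765,0.003,0.003],"claw":0},{"offset":[0,0.12,-0.134],"rotation":[-0.831,0.003,0.003],"claw":0},{"offset":[0,0.12,-0.134],"rotation":[-0.831,0.003,0.003],"claw":0},{"offset":[0,0.12,-0.134],"rotation":[-0.831,0.003,0.003],"claw":0},{"offset":[0,0.12,-0.134],"rotation":[-0.831,0.003,0.003],"claw":0}])

```text
clock: 26.1
tcp_pos: [0.5276, 0.0252, 0.111]
orientation: [0.651, -2.95, -0.517]
contact_force: [-0.1, 1.3, -0.8]
grip_width: 0.0133
gripper_force: 88.3
```

```bash
python3 pd.py .53 .19 .127 0 .0
```

```text
[0.5276 0.0252 0.111 ] -> [0.4188 0.1446 0.1115] q [ 0.63  0.63 -0.81  1.86  0.14  0.94  1.81] F [-0.1  1.3 -0.8]
([0.322, 0.967, 0.347], [-0.001, -0.001, -0.0])
```

Call:
drive_tool(rows=[{"offset":[0.02,0.06,0.022],"rotation":[0,0,0],"claw":0},{"offset":[0.06,0.18,0.065],"rotation":[0,0,0],"claw":0},{"offset":[0.107,0.322,0.116],"rotation":[0,0,0],"claw":0},{"offset":[0.161,0.483,0.174],"rotation":[0,0,0],"claw":0},{"offset":[0.215,0.645,0.231],"rotation":[0,0,0],"claw":0},{"offset":[0.268,0.806,0.289],"rotation":[0,0,0],"claw":0},{"offset":[0.305,0.915,0.328],"rotation":[0,0,0],"claw":0},{"offset":[0.322,0.967,0.347],"rotation":[0,0,0],"claw":0},{"offset":[0.322,0.967,0.347],"rotation":[0,0,0],"claw":0},{"offset":[0.322,0.967,0.347],"rotation":[0,0,0],"claw":0}])

```text
clock: 26.93
tcp_pos: [0.4203, 0.1441, 0.1122]
orientation: [0.652, -2.952, -0.518]
contact_force: [1.2, -0.8, -0.8]
grip_width: 0.0134
gripper_force: 88.3
```

```bash
python3 pd.py .512 .30 .127 0 .0
```

```text
[0.4203 0.1441 0.1122] -> [0.4008 0.2546 0.1115] q [ 0.52  0.49 -0.9   2.11  0.05  0.75  1.63] F [ 1.2 -0.8 -0.8]
([-0.193, 0.678, 0.251], [-0.001, 0.0, 0.0])
```

Call:
drive_tool(rows=[{"offset":[-0.02,0.06,0.022],"rotation":[0,0,0],"claw":0},{"offset":[-0.06,0.16,0.06],"rotation":[0,0,0],"claw":0},{"offset":[-0.1,0.29,0.11],"rotation":[0,0,0],"claw":0},{"offset":[-0.14,0.43,0.16],"rotation":[0,0,0],"claw":0},{"offset":[-0.17,0.56,0.21],"rotation":[0,0,0],"claw":0},{"offset":[-0.19,0.64,0.24],"rotation":[0,0,0],"claw":0},{"offset":[-0.193,0.678,0.251],"rotation":[0,0,0],"claw":0},{"offset":[-0.193,0.678,0.251],"rotation":[0,0,0],"claw":0},{"offset":[-0.193,0.678,0.251],"rotation":[0,0,0],"claw":0}])

```text
clock: 27.68
tcp_pos: [0.401, 0.2541, 0.1112]
orientation: [0.649, -2.951, -0.52]
contact_force: [-0.9, -0.1, -1.2]
grip_width: 0.0135
gripper_force: 88.2
```

```bash
python3 pd.py .511 .404 .1 0 .0
```

```text
[0.401  0.2541 0.1112] -> [0.3998 0.3586 0.0845] q [ 0.27  0.5  -0.89  2.1   0.06  0.67  1.41] F [-0.9 -0.1 -1.2]
([-0.285, 0.537, 0.385], [-0.0, -0.0, -0.001])
```

Call:
drive_tool(rows=[{"offset":[-0.03,0.05,0.04],"rotation":[0,0,0],"claw":0},{"offset":[-0.08,0.15,0.11],"rotation":[0,0,0],"claw":0},{"offset":[-0.14,0.27,0.19],"rotation":[0,0,0],"claw":0},{"offset":[-0.2,0.38,0.27],"rotation":[0,0,0],"claw":0},{"offset":[-0.25,0.47,0.34],"rotation":[0,0,0],"claw":0},{"offset":[-0.285,0.537,0.385],"rotation":[0,0,0],"claw":0},{"offset":[-0.285,0.537,0.385],"rotation":[0,0,0],"claw":0},{"offset":[-0.285,0.537,0.385],"rotation":[0,0,0],"claw":0},{"offset":[-0.285,0.537,0.385],"rotation":[0,0,0],"claw":0}])

```text
clock: 28.43
tcp_pos: [0.3999, 0.3574, 0.0843]
orientation: [0.647, -2.952, -0.519]
contact_force: [-0.9, -0.4, -0.9]
grip_width: 0.0134
gripper_force: 88.2
```

```bash
python3 pd.py .511 .404 .034 0 .0; python3 - <<'E'
from h import *
P=cloud(f('top'));q=P.reshape(-1,3);q=q[(abs(q[:,0]-.511)<.08)&(abs(q[:,1]-.404)<.08)&(q[:,2]>.1)&(q[:,2]<.13)]
A=np.c_[q[:,:2],np.ones(len(q))];print(np.linalg.lstsq(A,q[:,2],rcond=None)[0],cv2.minEnclosingCircle(q[:,:2].astype(np.float32)),np.percentile(q[:,2],[50,95]))
E
```

```text
[0.3999 0.3574 0.0843] -> [0.3998 0.3586 0.0185] q [-0.01  0.58 -0.8   2.03  0.12  0.59  1.2 ] F [-0.9 -0.4 -0.9]
([-0.003, -0.143, 0.415], [-0.0, -0.0, -0.002])
[-0.01364853 -0.00976543  0.11785656] ((0.5115792751312256, 0.40473777055740356), 0.05803787335753441) [0.1068415  0.11293225]
```

Call:
drive_tool(rows=[{"offset":[0,-0.02,0.05],"rotation":[0,0,0],"claw":0},{"offset":[0,-0.05,0.14],"rotation":[0,0,0],"claw":0},{"offset":[0,-0.08,0.23],"rotation":[0,0,0],"claw":0},{"offset":[0,-0.11,0.31],"rotation":[0,0,0],"claw":0},{"offset":[0,-0.125,0.355],"rotation":[0,0,0],"claw":0},{"offset":[0,-0.135,0.385],"rotation":[0,0,0],"claw":0},{"offset":[0,-0.14,0.4],"rotation":[0,0,0],"claw":0},{"offset":[0,-0.144,0.41],"rotation":[0,0,0],"claw":0},{"offset":[0,-0.147,0.418],"rotation":[0,0,0],"claw":0},{"offset":[0,-0.147,0.418],"rotation":[0,0,0],"claw":0},{"offset":[0,-0.147,0.418],"rotation":[0,0,0],"claw":0}])

```text
clock: 29.4
tcp_pos: [0.3991, 0.3601, 0.0187]
orientation: [0.651, -2.952, -0.521]
contact_force: [-0.7, 0.4, 0.2]
grip_width: 0.0132
gripper_force: 88.2
```

```bash
python3 pd.py .511 .404 .034 0 .0
```

```text
[0.3991 0.3601 0.0187] -> [0.3998 0.3586 0.0185] q [-0.08  0.68 -0.72  2.05  0.19  0.47  1.18] F [-0.7  0.4  0.2]
([0.0, -0.011, -0.002], [0.0, 0.0, -0.0])
```

Call:
drive_tool(rows=[{"offset":[0,0,0.004],"rotation":[0,0,0],"claw":0.2},{"offset":[0,0,0.004],"rotation":[0,0,0],"claw":0.25},{"offset":[0,0,0],"rotation":[0,0,0],"claw":0.3},{"offset":[0,0,0],"rotation":[0,0,0],"claw":0.35},{"offset":[0,0,0],"rotation":[0,0,0],"claw":0.4},{"offset":[0,0,0],"rotation":[0,0,0],"claw":0.4},{"offset":[0,0,0],"rotation":[0,0,0],"claw":0.4},{"offset":[0,0,-0.1],"rotation":[0,0,0],"claw":0.4},{"offset":[0,0,-0.2],"rotation":[0,0,0],"claw":0.4},{"offset":[0,0,-0.4],"rotation":[0,0,0],"claw":0.4},{"offset":[0,0,-0.6],"rotation":[0,0,0],"claw":0.4},{"offset":[0,0,-0.8],"rotation":[0,0,0],"claw":0.4},{"offset":[0,0,-1],"rotation":[0,0,0],"claw":0.4},{"offset":[0,0,-1],"rotation":[0,0,0],"claw":0.4}])

```text
clock: 30.57
tcp_pos: [0.4241, 0.3134, 0.1637]
orientation: [0.649, -2.959, -0.523]
contact_force: [1.6, 0.6, 0.6]
grip_width: 0.034
gripper_force: 0.0
```

Call:
drive_tool(rows=[{"offset":[0,-0.1,-0.1],"rotation":[0,0,0],"claw":0.4},{"offset":[0,-0.3,-0.3],"rotation":[0,0,0],"claw":0.4},{"offset":[0,-0.6,-0.5],"rotation":[0,0,0],"claw":0.4},{"offset":[0,-0.9,-0.7],"rotation":[0,0,0],"claw":0.4},{"offset":[0,-0.9,-0.7],"rotation":[0,0,0],"claw":0.4},{"offset":[0,-0.9,-0.7],"rotation":[0,0,0],"claw":0.4},{"offset":[0,-0.9,-0.7],"rotation":[0,0,0],"claw":0.4},{"offset":[0,-0.9,-0.7],"rotation":[0,0,0],"claw":0.4}])

```text
clock: 31.23
tcp_pos: [0.4882, 0.1664, 0.2113]
orientation: [0.651, -2.95, -0.521]
contact_force: [-0.2, 1.0, 0.2]
grip_width: 0.0339
gripper_force: 0.0
```

```bash
python3 - <<'E'
from h import *
t=f('top');s=f('side');print(get_obs()['tcp_pos'])
r=lambda d,y,x,h,w:cv2.resize(d['frame'][y:y+h,x:x+w],(400,300),interpolation=cv2.INTER_CUBIC)
save(np.vstack([np.hstack([r(t,160,150,150,200),r(s,255,130,225,300)]),np.hstack([r(t,140,395,75,100),r(s,150,230,90,120)])]),'end')
P=cloud(t);q=P.reshape(-1,3);q=q[(abs(q[:,0]-.511)<.08)&(abs(q[:,1]-.404)<.08)&(q[:,2]>.038)&(q[:,2]<.06)]
print(cv2.minEnclosingCircle(q[:,:2].astype(np.float32)),np.percentile(q[:,2],[50,95]))
E
python3 meas.py | egrep 'bowl|rod|ext' -A1
```

```text
[0.48771967 0.16716708 0.21140895]
((0.4966031312942505, 0.39960846304893494), 0.07292316108942032) [0.04316734 0.04976404]
rod [ 0.6306311  -0.29995554] [0.18063662 0.9835499 ] 79.59315663098742
 ext [ 0.61090925 -0.40733921] [ 0.65023307 -0.1932246 ] [0.09393844 0.10445429 0.11682877]
rings top 0Traceback (most recent call last):
  File "meas.py", line 17, in <module>
    bw=C[box(C,(.53,-.0,.045),(.72,.2,.065))];print('bowl',len(bw),bw.min(0),bw.max(0))
                                                                   ~~~~~~^^^
    return umr_minimum(a, axis, None, out, keepdims, initial, where)
ValueError: zero-size array to reduction operation minimum which has no identity
```

View pics/end.png

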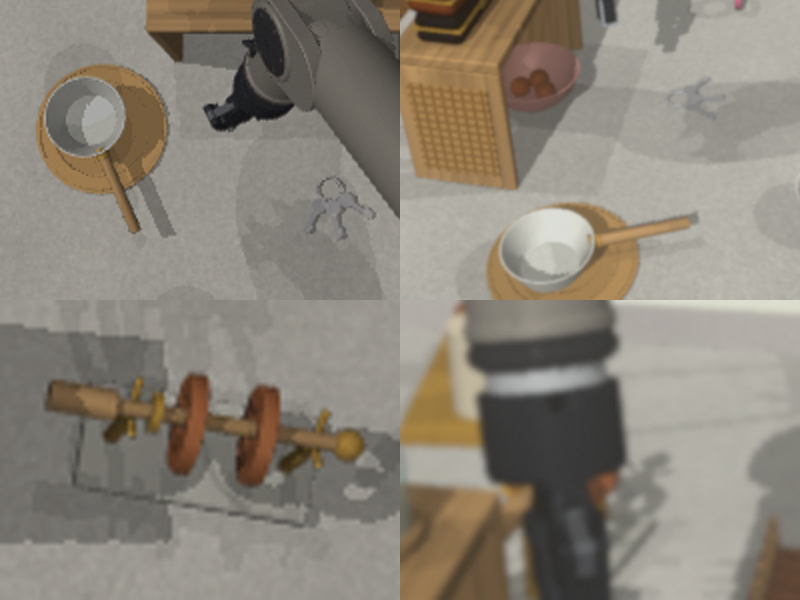

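The empty dipper stands on its mat at (85,118), three balls are in the bowl (side crop, 535,85), and two rings hang on the seated rod (190,425; 258,435). I'll check that the bowl hasn't shifted, then hand in.

```bash
python3 - <<'E'
from h import *
C=cloud(f('side'));bw=C[np.nan_to_num(((C>[.53,0,.045])&(C<[.72,.2,.065])).all(-1)).astype(bool)]
A=np.c_[2*bw[:,:2],np.ones(len(bw))];b=(bw[:,:2]**2).sum(1);print(np.linalg.lstsq(A,b,rcond=None)[0][:2],get_obs()['qvel'].round(3))
print(hand_in())
E
```

```text
[0.63556312 0.09252963] [-0.001 -0.002  0.004 -0.003  0.001  0.002  0.003]
the job is handed in; nothing more can be done
None
```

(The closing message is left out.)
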